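# Brushes to soak in the flip-lid washing tank

## Task

Put all the varnish brushes lying on the bench to soak: flip the washing tank's sprung lid up by its tab, past its snap point, so that it springs fully open, then stand each brush in the tank bristles down, resting on the bottom in whichever compartments (it may lean on the wall), and let go. Also close both amber cleaner jars with the two tapered stoppers, either in either, upright and fully home in the neck. Leave the tank's lid open and the other things on the bench where they are.

Things in the scene. Friction and masses are not known exactly. Their poses are not given: they have to be found in the camera images.
- tank_cell0 (a point): As tank_cell1, for the compartment on the tank's -y side, 78 mm from cell1.
- tank_cell1 (a point): Centre of the inner floor of the middle compartment of the washing tank: steel box fixed to the bench, outside 86 (x, front to back) x 228 (y) x 90 mm high; two 16 mm thick partitions make three compartments in a row along y, each 76 (x) by 62 mm (y) inside, floor 8 mm above the bench, 82 mm below the rim. x points from the front (tab side) to the hinge side, y along the row and hinge, z up.
- tank_cell2 (a point): As tank_cell1, for the compartment on the tank's +y side, 78 mm from cell1. All three are covered by the lid at the start.
- flap (a joint): Angle (rad) of the tank's sprung lid, an aluminium sheet 90 x 228 x 4 mm, 120 g: 0 closed and level, 2.4 fully open, leaning back behind the tank. An over-centre spring holds it at either stop; snap point about 1.2: short of it it springs shut when let go, past it it springs by itself to the open stop. Lifting the tab from closed takes about 3 N, falling to nothing at the snap point.
- flap_tab (a point): Centre of the lid's black grip tab, sticking out level from the middle of its front edge: 40 mm clear of the edge, 26 mm wide (tank y), 10 mm thick; this point is 20 mm in from its outer end and 112 mm in front of the hinge axis, 2 mm above it when closed. Axes turn with the lid; closed they are the tank's. Can be pinched by its width from above or hooked from beneath.
- flap_hinge (a point): Middle of the lid's hinge axis, on the tank's back rim, 91 mm above the bench; the axis runs along tank y. Axes: the tank's. Opening, the tab rises and swings over towards tank +x.
- jar1_mouth (a point): Centre of the mouth of one amber glass cleaner jar, level with the top of its rim, 142 mm above the bench; z up. Jar fixed in a 110 mm square plywood cradle; body 90 mm across, neck 50 mm outside and 40 mm inside diameter, about 32 mm deep, open below.
- jar2_mouth (a point): The same for the other jar, alike in every way.
- stopper2_mid (a point): Another stopper, the same in every way as stopper1; either fits either jar.
- stopper1_mid (a point): Tapered cork stopper standing upright on its small end, 60 mm high, 60 g; this point is on its axis, 30 mm above the small end, level with the underside of its flange. Taper 27 mm across at the bottom, 35 mm at the flange; flange 48 mm across, 6 mm thick; round head 40 mm across from 38 to 60 mm up, to hold it by. z up to the head. Fully home, this point is at the jar's mouth.
- brush1_mid (a point): Varnish brush lying flat, 190 mm long, about 200 g. This point: half-way along, half-way up (12 mm). x: handle end to bristle end; y across. Round handle 16 mm across from 95 mm behind this point to 10 mm ahead; then ferrule 30 mm, rigid bristle block 55 mm long, 40 wide, 22 thick. Balance point 35 mm ahead of this point. Two or three brushes are present.
- brush1_tip (a point): Middle of the bristle end of brush1, 95 mm along its x from brush1_mid.
- brush2_mid (a point): Another brush, the same in every way as brush1; may be absent.
- brush2_tip (a point): Middle of the bristle end of brush2, 95 mm along its x from brush2_mid.
- brush3_mid (a point): Another brush, the same in every way as brush1; may be absent.
- brush3_tip (a point): Middle of the bristle end of brush3, 95 mm along its x from brush3_mid.
- brush1_rivet (a point): Centre of the brass hanging rivet through brush1's handle, 65 mm behind brush1_mid. Its two ends, 8 mm round, stand 1.2 mm proud of the handle on both sides (18.4 mm over both, along brush y). Pinched across these ends and lifted, the brush stays level or droops part-way in a firm grip (55 N); at a light one (3 to 8 N) it turns on them until it hangs bristles down, to within some 10 degrees, without dropping.
- brush2_rivet (a point): Centre of the brass hanging rivet through brush2's handle, 65 mm behind brush2_mid. Its two ends, 8 mm round, stand 1.2 mm proud of the handle on both sides (18.4 mm over both, along brush y). Pinched across these ends and lifted, the brush stays level or droops part-way in a firm grip (55 N); at a light one (3 to 8 N) it turns on them until it hangs bristles down, to within some 10 degrees, without dropping.
- brush3_rivet (a point): Centre of the brass hanging rivet through brush3's handle, 65 mm behind brush3_mid. Its two ends, 8 mm round, stand 1.2 mm proud of the handle on both sides (18.4 mm over both, along brush y). Pinched across these ends and lifted, the brush stays level or droops part-way in a firm grip (55 N); at a light one (3 to 8 N) it turns on them until it hangs bristles down, to within some 10 degrees, without dropping.
- varnish: Bystander, to be left alone: varnish tin, 100 mm across, 120 mm high.
- sander: Bystander, to be left alone: cork sanding block, 110 x 65 x 35 mm.
- spindle: Bystander, to be left alone: dark turned chair spindle, 280 mm long, lying.
- screwdriver: Bystander, to be left alone: screwdriver, lying.
- mug: Bystander, to be left alone: blue mug, about 90 mm high.
Things that resemble listed ones, but are neither listed nor needed, are in the scene too. Leave any purple look-alike of the part that bears jar2_mouth alone. Leave any black look-alike of the part that bears stopper1_mid alone.

How it is judged (in metres and radians):
On the way:
1. the flap has sprung to its open stop (over 2.2 rad) (value of joint flap above 2.2 rad), for 0.2 s.
At the end, for the whole second after the job is handed in: Lid over 2.2 rad; every brush present stands bristles down in the tank, bristle end within 20 mm of the floor, within 40 degrees of upright; each jar has a stopper (either) within 6 mm of the neck axis, 4 mm of fully home, 0.1 rad of upright (value of joint flap above 2.2 rad and z of brush1_tip in the frame of tank_cell1 between -0.006 and 0.02 m and angle between each of brush1_mid, brush2_mid, brush3_mid's own x axis and vertical above 2.44 rad and x of brush1_tip in the frame of tank_cell1 between -0.042 and 0.042 m and y of brush1_tip in the frame of tank_cell1 between -0.113 and 0.113 m and z of brush2_tip in the frame of tank_cell1 between -0.006 and 0.02 m and x of brush2_tip in the frame of tank_cell1 between -0.042 and 0.042 m and y of brush2_tip in the frame of tank_cell1 between -0.113 and 0.113 m and z of brush3_tip in the frame of tank_cell1 between -0.006 and 0.02 m and x of brush3_tip in the frame of tank_cell1 between -0.042 and 0.042 m and y of brush3_tip in the frame of tank_cell1 between -0.113 and 0.113 m and (((horizontal distance between stopper1_mid and jar1_mouth below 0.006 m and z of stopper1_mid in the frame of jar1_mouth between -0.005 and 0.004 m) and (horizontal distance between stopper2_mid and jar2_mouth below 0.006 m and z of stopper2_mid in the frame of jar2_mouth between -0.005 and 0.004 m)) or ((horizontal distance between stopper1_mid and jar2_mouth below 0.006 m and z of stopper1_mid in the frame of jar2_mouth between -0.005 and 0.004 m) and (horizontal distance between stopper2_mid and jar1_mouth below 0.006 m and z of stopper2_mid in the frame of jar1_mouth between -0.005 and 0.004 m))) and angle between each of stopper1_mid, stopper2_mid's own z axis and vertical below 0.1 rad); the robot touches nothing.
It fails at once if a bystander is shifted by more than 40 mm (distance of any of varnish, sander, spindle, screwdriver, mug from where it was at the start of the episode above 0.04 m).
Of brush1, brush2, brush3 only 2 to 3 are there at a start; the rules pass over those that are not, and their reading is None.
At some moment in a run one of brush1, brush2, brush3 may be knocked a few centimetres aside while the robot is not near it.
It also fails if it takes over 210 s, if anything falls off the work surface, if the arm or the gripper's body presses on something with over 40 N, if the wrist force passes 120 N, or if a joint passes its speed limit or range.

## Robot

A 6-joint arm with a two-finger parallel gripper is mounted at the origin on the work surface. World frame = base frame: x ahead of the robot, y to its left, z up, the work surface at z = 0. Lengths are in m, angles in degrees, forces in N, time in s.
With the tool pointing down it reaches from about 0.4 to 0.825 m from the base axis. Payload 7 kg.
Tool frame: the origin (TCP) lies at the very end of the fingers, on their centre line; the grasp point (between the pads) lies 19 mm behind it (ctrl.grip_point_offset is the distance from the TCP to the grasp point, in m); x points along the fingers, z is the direction in which the jaws open and shut, and the axes are right-handed (so a half turn about x gives the same grasp; the last joint's range is limited). The gripper opens to 88 mm and grips with 3 to 60 N. Pads are 19 mm wide; open, the fingers measure 130 mm over their backs; the gripper's body (78 mm by 193 mm) begins 47 mm behind the grasp point.
Start: joints at [85.663, 20.546, 0.682, 0, -70.136, -16.507], TCP at [0.24, 0.631, 0.227] pointing down, gripper open.
Joint ranges: [-176.03, 176.03], [-82.01, 121.73], [-58.28, 71.71], [-173.87, 95.51], [-174.79, -0.11], [-173.66, 173.66]. Speed limits (degrees/s): [136.94, 136.94, 172.46, 180, 180, 180].

## Interface

Orientations are given as [roll, pitch, yaw] about the fixed x, y, z axes, in that order (R = Rz(yaw) Ry(pitch) Rx(roll)).
In Python, from plant import get_obs, snapshot, calibration, close_job, ctrl gives the robot as it stands.
- The arm moves only by the tool move_arm, never from a script. Its argument "commands" is a list that holds one entry, the list of rows, each a list of 4 numbers: the shift along the tool's x, y, z in cm, then the turn about the tool's x in rad. In form: [[[dx, dy, dz, spin], ...]]. A call has 1 to 8 rows; each row shifts and turns the commanded pose from where the row before left it, along the tool's axes as they then stand; what a row does not reach is not made up. A row lasts 1/10 s, in which the tool goes at most 50 mm and 8.59 degrees, less where a joint would pass 70% of its speed; a pose out of reach is approached as far as the arm can. A call with a gripper value outside its range is refused whole. "jaw" is the finger opening in cm, from 0 to 8.76, set as the call begins (left out, the last holds). The fingers move at their own pace and stop on an object; the grip force is fixed at half the most. Time passes only in rows, so rows that do not move let the fingers close. It gives the time, the measured TCP pose, the force and the opening at its end, in the units of the state.
- get_obs(): the state, without advancing time (a new reading comes with each control period).
- snapshot(name): name is "scene" or "top" or "wrist"; returns (picture, depth): 400x640x3 uint8, red, green, blue; 400x640 float32, m along the optical axis (not along the pixel's ray), 0 where there is no reading.
- calibration(name): a dict with "mtx" (3x3 intrinsics, pixels), "T" (4x4, takes a point from camera to world coordinates); the wrist camera has in their place "tool_from_camera" (4x4, takes a point from camera to tool coordinates, whose origin is the TCP and whose axes are the tool frame's). Camera axes: x right, y up, looking along -z (the intrinsics and any distortion apply to the point x, -y, -z); pixel columns grow to the right and rows downward; lengths in m; the calibration is good to about 2 mm. A picture is of the moment at which its call begins: read the wrist's pose just before it. calibration takes no time and is no camera call.
- close_job(): hands the job in, once; it reports no verdict.
The state is a dict: "clock": time; "joint_pos": joint angles; "qvel": joint speeds; "tau": joint torques, N m; "tool_pos": TCP position; "orientation": TCP orientation; "force": force on the tool from outside, world axes, zero at the start; "moment": the same for the moment, N m; "opening": finger opening in m.
Only numpy, scipy, OpenCV 4.12 (cv2) and the standard library are available. Lean on these libraries where they do the work, as an engineer would, in place of code of your own. Each camera call takes 0.05 s, during which the arm holds its last target. There are 200 camera calls.

## Working session

There is one attempt and no reset: what is moved stays moved. The work goes in short steps, Python scripts to look and compute and a tool call to move; the robot and the scene stay as the last step left them, time stands still between calls to the robot, and variables do not carry over. Pictures are saved under pics/ and viewed, about 12 in all and at most 16, crops included, and the job is handed in when it is done.

Besides the shell and the picture viewer there is one more tool, called after "Call:" as a command line: name --argument value ..., lists and objects as JSON in quotes. move_arm: Moves the arm, as the interface text tells. Its arguments: {"type":"object","properties":{"commands":{"type":"array"},"jaw":{"type":"number"}},"required":["commands"]}

```bash
ls; mkdir -p pics
cat > h.py <<'E'
import numpy as np, cv2
from plant import get_obs, snapshot, calibration, close_job, ctrl
from scipy.spatial.transform import Rotation as Ro
def Ttool(o=None):
    o=o or get_obs(); T=np.eye(4); T[:3,:3]=Ro.from_euler('xyz',o['orientation'],degrees=True).as_matrix(); T[:3,3]=o['tool_pos']; return T
def grab(name):
    c=calibration(name); T=Ttool()@c['tool_from_camera'] if name=='wrist' else c['T']
    im,d=snapshot(name); return im,d,np.array(c['mtx']),np.array(T)
def cloud(d,K,T):
    v,u=np.mgrid[:d.shape[0],:d.shape[1]]
    p=np.stack([(u-K[0,2])/K[0,0]*d,-(v-K[1,2])/K[1,1]*d,-d],-1)
    return p@T[:3,:3].T+T[:3,3]
def ray(u,v,z,K,T):
    r=T[:3,:3]@np.array([(u-K[0,2])/K[0,0],-(v-K[1,2])/K[1,1],-1]); return T[:3,3]+r*(z-T[2,3])/r[2]
def proj(p,K,T):
    q=(np.asarray(p)-T[:3,3])@T[:3,:3]; return K[0,2]-K[0,0]*q[0]/q[2],K[1,2]+K[1,1]*q[1]/q[2]
def save(n,im): cv2.imwrite('pics/'+n,im[...,::-1])
E
python3 - <<'E'
from h import *
print(get_obs()); print(ctrl.grip_point_offset)
for n in('scene','top','wrist'): print(n,calibration(n))
for n in('scene','top'):
    im,d,K,T=grab(n); save(n+'.png',im); np.savez(n,im=im,d=d,K=K,T=T)
E
```

```text
pics
{'clock': 0.0, 'joint_pos': array([ 8.56606619e+01,  2.05938414e+01,  6.34586514e-01, -2.04264869e-02,
       -7.01336317e+01, -1.65056062e+01]), 'qvel': array([ 0.00113438, -0.04183307,  0.10799987,  0.12520921, -0.03373764,
       -0.0228583 ]), 'tau': array([-4.90927687e-04, -5.82709408e+01,  2.93050164e+01,  6.99723691e+00,
        6.90123779e-03, -1.47625233e-04]), 'tool_pos': array([0.2400572 , 0.63036882, 0.22560071]), 'orientation': array([   4.82722303,   89.90514872, -106.02467842]), 'force': array([ 0.76103623, -0.65240701,  0.17420574]), 'moment': array([-0.0600672 ,  0.00424163, -0.04407971]), 'opening': 0.08740116032425711}
0.0188
scene {'mtx': array([[390.6301222 ,   0.        , 322.17382563],
       [  0.        , 390.6301222 , 199.89288551],
       [  0.        ,   0.        ,   1.        ]]), 'T': array([[-0.24362282, -0.8260269 ,  0.50825927,  1.04159286],
       [ 0.96979093, -0.20078012,  0.13853839,  0.21003578],
       [-0.01238808,  0.52665635,  0.84998801,  0.97220932],
       [ 0.        ,  0.        ,  0.        ,  1.        ]])}
top {'mtx': array([[45
[... 322 characters left out ...]
     [ 1.19292459e-03,  1.45619624e-01,  9.89339933e-01,
         1.58112622e+00],
       [ 0.00000000e+00,  0.00000000e+00,  0.00000000e+00,
         1.00000000e+00]])}
wrist {'mtx': array([[297.87137184,   0.        , 322.61474892],
       [  0.        , 297.87137184, 201.80087477],
       [  0.        ,   0.        ,   1.        ]]), 'tool_from_camera': array([[-3.14986500e-04,  3.09630607e-01, -9.50856870e-01,
        -1.58183138e-01],
       [-7.95267188e-04,  9.50856539e-01,  3.09630762e-01,
         8.61706225e-02],
       [ 9.99999634e-01,  8.53714780e-04, -5.32679117e-05,
         1.07392617e-03],
       [ 0.00000000e+00,  0.00000000e+00,  0.00000000e+00,
         1.00000000e+00]])}
```

View pics/top.png

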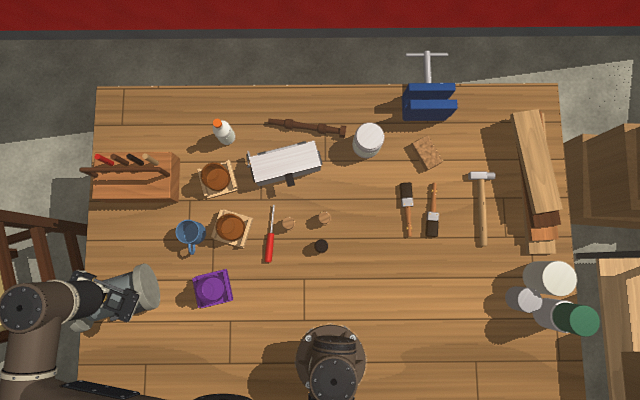

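View pics/scene.png

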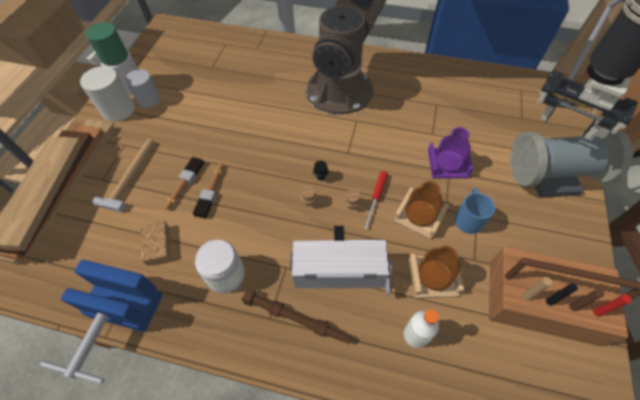

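The top view shows tank lid (284,163) with black tab (290,180), amber jars (215,178) and (232,227), cork stoppers (289,223) and (325,218), a black look-alike (321,246), a purple look-alike jar (212,288), and two brushes (407,208) bristles away from the robot and (432,210) bristles towards it. I'll measure these and make an enlarged crop to confirm them.

Run:
```python
from h import *
z=np.load('top.npz'); im,d,K,T=[z[k] for k in('im','d','K','T')]; P=cloud(d,K,T)
print('bench z', np.median(P[250:270,420:470,2]))
def show(n,u0,u1,v0,v1,z0,z1):
    Q=P[v0:v1,u0:u1].reshape(-1,3); C=im[v0:v1,u0:u1].reshape(-1,3)
    m=(Q[:,2]>z0)&(Q[:,2]<z1)&(d[v0:v1,u0:u1].reshape(-1)>0); q=Q[m].astype(np.float32)
    if len(q)<4: print(n,len(q));return
    r=cv2.minAreaRect(q[:,:2]); c,rad=cv2.minEnclosingCircle(q[:,:2]); print(n,len(q),'med',np.median(q,0).round(4),'rect',np.round(r[0],4),np.round(r[1],4),round(r[2],1),'circ',np.round(c,4),round(rad,4),'zmax',q[:,2].max().round(4))
show('lid',235,335,130,190,.08,.11)
show('jarA',190,240,155,200,.125,.16); show('jarB',210,260,205,250,.125,.16)
show('stA',275,302,212,234,.045,.075); show('stB',312,338,207,229,.045,.075)
show('black',310,332,236,256,.04,.075)
show('brL',395,419,175,242,.008,.04); show('brR',421,442,178,242,.008,.04)
crop=np.hstack([cv2.resize(im[140:260,180:345],None,fx=3,fy=3,interpolation=2),cv2.resize(im[165:245,390:450],None,fx=4.5,fy=4.5,interpolation=2)[:360]]); save('crop1.png',crop); print(crop.shape)
```

```text
bench z 0.0008568665141304166Traceback (most recent call last):
  File "<stdin>", line 9, in <module>
  File "<stdin>", line 8, in show
cv2.error: OpenCV(4.12.0) /io/opencv/modules/imgproc/src/convhull.cpp:143: error: (-215:Assertion failed) total >= 0 && (depth == CV_32F || depth == CV_32S) in function 'convexHull'
```

```bash
cat > m.py <<'E'
from h import *
def show(P,d,n,u0,u1,v0,v1,z0,z1):
    Q=P[v0:v1,u0:u1].reshape(-1,3)
    m=(Q[:,2]>z0)&(Q[:,2]<z1)&(d[v0:v1,u0:u1].reshape(-1)>0); q=Q[m].astype(np.float32)
    if len(q)<4: print(n,len(q));return
    xy=np.ascontiguousarray(q[:,:2])
    r=cv2.minAreaRect(xy); c,rad=cv2.minEnclosingCircle(xy); print(n,len(q),'med',np.median(q,0).round(4),'rect',np.round(r[0],4),np.round(r[1],4),round(r[2],1),'circ',np.round(c,4),round(rad,4),'zmax',q[:,2].max().round(4))
E
python3 - <<'E'
from m import *
z=np.load('top.npz'); im,d,K,T=[z[k] for k in('im','d','K','T')]; P=cloud(d,K,T)
s=lambda *a: show(P,d,*a)
s('lid',235,335,130,190,.08,.11)
s('jarA',190,240,155,200,.125,.16); s('jarB',210,260,205,250,.125,.16)
s('stA',275,302,212,234,.045,.075); s('stB',312,338,207,229,.045,.075)
s('black',310,332,236,256,.04,.075)
s('brL',395,419,175,242,.008,.04); s('brR',421,442,178,242,.008,.04)
s('driver',255,285,200,265,.01,.06); s('mug',170,208,215,258,.05,.12)
crop=np.hstack([cv2.resize(im[140:260,180:345],None,fx=3,fy=3,interpolation=2),cv2.resize(im[165:245,390:450],None,fx=4.5,fy=4.5,interpolation=2)[:360]]); save('crop1.png',crop); print(crop.shape)
E
```

```text
lid 1952 med [0.6603 0.146  0.0965] rect [0.6423 0.1502] [0.1394 0.2408] 14.0 circ [0.659  0.1518] 0.1238 zmax 0.1096
jarA 104 med [0.6168 0.3891 0.141 ] rect [0.6168 0.3887] [0.0488 0.0486] 21.4 circ [0.6165 0.3881] 0.026 zmax 0.1494
jarB 97 med [0.4411 0.3321 0.1403] rect [0.4426 0.3335] [0.0475 0.0479] 84.3 circ [0.4425 0.334 ] 0.0254 zmax 0.1474
stA 109 med [0.4556 0.1387 0.0601] rect [0.4552 0.1396] [0.0379 0.0358] 43.9 circ [0.456 0.14 ] 0.0202 zmax 0.0692
stB 113 med [0.4722 0.0165 0.0606] rect [0.4735 0.018 ] [0.0374 0.0384] 88.0 circ [0.4735 0.0168] 0.0202 zmax 0.0687
black 117 med [0.3777 0.0276 0.0604] rect [0.3787 0.03  ] [0.0385 0.0401] 44.2 circ [0.3788 0.0283] 0.0217 zmax 0.069
brL 478 med [ 0.5313 -0.2734  0.0218] rect [ 0.5105 -0.2742] [0.0804 0.2322] 86.9 circ [ 0.5108 -0.2623] 0.1176 zmax 0.0336
brR 472 med [ 0.4754 -0.3622  0.022 ] rect [ 0.5078 -0.3603] [0.0691 0.1977] 84.4 circ [ 0.5066 -0.3685] 0.0999 zmax 0.0335
driver 285 med [0.3905 0.2026 0.0223] rect [0.4244 0.1983] [0.1952 0.1019] 6.1 circ [0.4244 0.2012] 0.099 zmax 0.0598
mug 267 med [0.4214 0.4667 0.0795] rect [0.4173 0.4759] [0.0799 0.1041] 63.1 circ [0.4105 0.4708] 0.0566 zmax 0.1011
(360, 765, 3)
```

View pics/crop1.png

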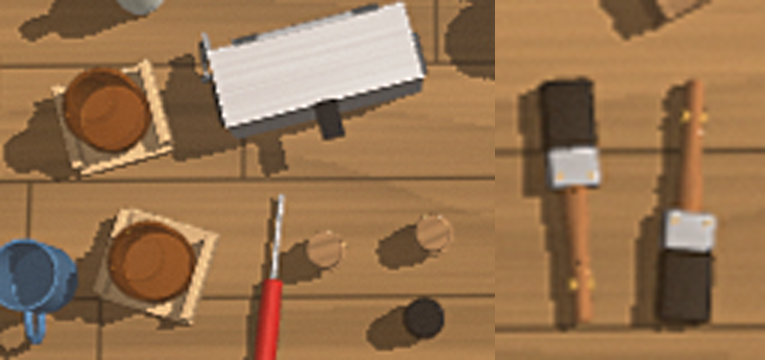

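Confirmed in the crop: the cork stoppers are at crop (325,248) and (433,232), and the black one at (424,317) is the look-alike. Jars are amber at (107,110) and (152,262); the purple one stays. There are two brushes. Next are tank and brush poses from masks.

Run:
```python
from m import *
for n,lidbox in(('top',(235,335,130,190)),('scene',(280,400,225,295))):
    z=np.load(n+'.npz'); im,d,K,T=[z[k] for k in('im','d','K','T')]; P=cloud(d,K,T).astype(np.float32); hsv=cv2.cvtColor(im,cv2.COLOR_RGB2HSV)
    u0,u1,v0,v1=lidbox; B=np.zeros(d.shape,bool);B[v0:v1,u0:u1]=1
    near=B&(P[...,2]>.085)&(P[...,2]<.106)
    m=near&(hsv[...,2]>110)&(hsv[...,1]<70); m=cv2.morphologyEx(m.astype(np.uint8),cv2.MORPH_OPEN,np.ones((3,3)))>0
    q=P[m]; print(n,'lid',len(q),np.median(q[:,2]),cv2.minAreaRect(np.ascontiguousarray(q[:,:2])))
    t=near&(hsv[...,2]<75); t=cv2.morphologyEx(t.astype(np.uint8),cv2.MORPH_OPEN,np.ones((3,3)))>0
    q=P[t]; print('tab',len(q),np.median(q,0) if len(q) else '', cv2.minAreaRect(np.ascontiguousarray(q[:,:2])) if len(q) else '')
z=np.load('top.npz'); im,d,K,T=[z[k] for k in('im','d','K','T')]; P=cloud(d,K,T).astype(np.float32)
for n,(u0,u1) in(('L',(395,420)),('R',(421,443))):
    B=np.zeros(d.shape,np.uint8);B[175:245,u0:u1]=(P[175:245,u0:u1,2]>.010)&(P[175:245,u0:u1,2]<.04)
    B=cv2.morphologyEx(B,cv2.MORPH_OPEN,np.ones((3,3)));q=P[B>0]
    vx,vy,x0,y0=cv2.fitLine(np.ascontiguousarray(q[:,:2]),cv2.DIST_HUBER,0,.01,.01).ravel(); a=np.array([vx,vy])
    s=(q[:,:2]-[x0,y0])@a; w=(q[:,:2]-[x0,y0])@[-vy,vx]; print(n,len(q),a,(x0,y0),'ends',s.min(),s.max(),np.array([x0,y0])+a*s.min(),np.array([x0,y0])+a*s.max())
    for k in np.arange(-.1,.1,.02):
        i=(s>k)&(s<k+.02); 
        if i.sum(): print(round(k,2),i.sum(),w[i].min().round(4),w[i].max().round(4),np.median(q[i,2]).round(4))
```

```text
top lid 1781 0.0963773 ((0.6643223166465759, 0.1491224318742752), (0.09645873308181763, 0.22810813784599304), 14.006235122680664)
tab 77 [0.59978944 0.1326385  0.099391  ] ((0.5982449054718018, 0.1324213296175003), (0.04086751118302345, 0.024383047595620155), 13.785626411437988)
scene lid 3399 0.0969308 ((0.6659824848175049, 0.14905080199241638), (0.09649502485990524, 0.23021377623081207), 13.893641471862793)
tab 122 [0.60272616 0.1311431  0.10017098] ((0.6029263734817505, 0.1311933398246765), (0.03713930398225784, 0.022397944703698158), 17.383634567260742)
L 437 [0.99908924 0.04266918] (np.float32(0.52343553), np.float32(-0.27299276)) ends -0.11290086 0.07390996 [ 0.4106375  -0.27781016] [ 0.5972782  -0.26983908]
-0.1 30 -0.01 0.0082 0.0195
-0.08 28 -0.0079 0.008 0.0189
-0.06 29 -0.0097 0.0076 0.0197
-0.04 35 -0.0114 0.0093 0.0204
-0.02 53 -0.0196 0.0164 0.0228
0.0 67 -0.0199 0.0185 0.0248
0.02 61 -0.0195 0.018 0.024
0.04 72 -0.0208 0.0194 0.0226
0.06 47 -0.0223 0.0186 0.0242
R 433 [ 0.99475634 -0.10227355] (np.float32(0.48219633), np.float32(-0.3603774)) ends -0.07344965 0.11448808 [ 0.40913182 -0.35286546] [ 0.59608406 -0.3720865 ]
-0.08 49 -0.021 0.0177 0.0235
-0.06 66 -0.0207 0.0196 0.0246
-0.04 68 -0.019 0.0189 0.0237
-0.02 65 -0.0214 0.0193 0.0236
0.0 52 -0.021 0.0171 0.0228
0.02 28 -0.0106 0.0082 0.0231
0.04 29 -0.0087 0.0073 0.0188
0.06 29 -0.0075 0.0073 0.0206
0.08 28 -0.0104 0.0079 0.0183
```

```bash
cat > go.py <<'E'
import sys
from h import *
# prints pose, and shift (cm, in present tool axes) + spin to reach x y z alpha(jaw angle deg)
o=get_obs(); T=Ttool(o); a=np.degrees(np.arctan2(T[1,2],T[0,2]))
print('tcp',T[:3,3].round(4),'alpha',a.round(2),'tilt',np.degrees(np.arccos(-T[2,0])).round(2),'open',round(o['opening'],4),'F',o['force'].round(1),'t',round(o['clock'],2),'j',o['joint_pos'].round(0))
v=[float(s) for s in sys.argv[1:]]
for i in range(0,len(v),4):
    p=np.array(v[i:i+3]); al=v[i+3]; s=(al-a+180)%360-180
    R=Ro.from_matrix(T[:3,:3])*Ro.from_euler('x',-s,degrees=True)
    print('to',p,'unspun',((p-T[:3,3])@T[:3,:3]*100).round(2),'| after spin',((p-T[:3,3])@R.as_matrix()*100).round(2),'spin rad',np.radians(-s).round(4))
    T[:3,3]=p;T[:3,:3]=R.as_matrix();a=al
E
python3 go.py .5953 .1314 .2 -76 .5953 .1314 .085 -76
```

```text
tcp [0.2401 0.6304 0.2257] alpha -110.85 tilt 0.08 open 0.0879 F [-0.4 -0.7  0. ] t 0.1 j [ 86.  21.   1.  -0. -70. -17.]
to [0.5953 0.1314 0.2   ] unspun [ 2.63 50.96 33.98] | after spin [ 2.63 22.4  57.01] spin rad -0.6083
to [0.5953 0.1314 0.085 ] unspun [ 1.15e+01  1.00e-02 -1.00e-02] | after spin [ 1.15e+01  1.00e-02 -1.00e-02] spin rad -0.0
```

Call:
move_arm --commands '[[[-0.5,0,0,-0.122],[-0.5,0,0,-0.122],[-0.5,0,0,-0.122],[-0.5,0,0,-0.122],[-0.5,0,0,-0.12]]]' --jaw 5

```text
clock: 0.6
tool_pos: [0.2401, 0.6306, 0.2512]
orientation: [-30.0, 89.9, -105.7]
force: [0.9, 0.3, -0.8]
opening: 0.054
```

Call:
move_arm --commands '[[[0,1.7,4.3,0],[0,1.7,4.3,0],[0,1.7,4.3,0],[0,1.7,4.3,0],[0,1.7,4.3,0],[0,1.7,4.3,0],[0,1.7,4.3,0]]]'

```text
clock: 1.3
tool_pos: [0.429, 0.3657, 0.2514]
orientation: [-65.4, 90.0, -141.4]
force: [-0.0, 0.8, -0.2]
opening: 0.0501
```

Call:
move_arm --commands '[[[1,1.7,4.3,0],[1,1.7,4.3,0],[1,1.7,4.3,0],[1,1.7,4.3,0],[1,1.7,4.3,0],[0,1.7,4.3,0],[0,0,0,0]]]'

```text
clock: 2.0
tool_pos: [0.5915, 0.1374, 0.2003]
orientation: [-58.1, 89.9, -134.4]
force: [-0.3, -0.1, -0.5]
opening: 0.0497
```

```bash
python3 go.py .5953 .1314 .085 -76
python3 - <<'E'
from h import *
im,d,K,T=grab('wrist'); save('w1.png',im)
E
```

```text
tcp [0.5915 0.1374 0.2003] alpha -76.28 tilt 0.14 open 0.0497 F [-0.3 -0.1 -0.5] t 2.0 j [ 32.  15. -10.   0. -64.  72.]
to [0.5953 0.1314 0.085 ] unspun [11.53  0.25  0.66] | after spin [11.53  0.25  0.66] spin rad -0.0049
```

View pics/w1.png

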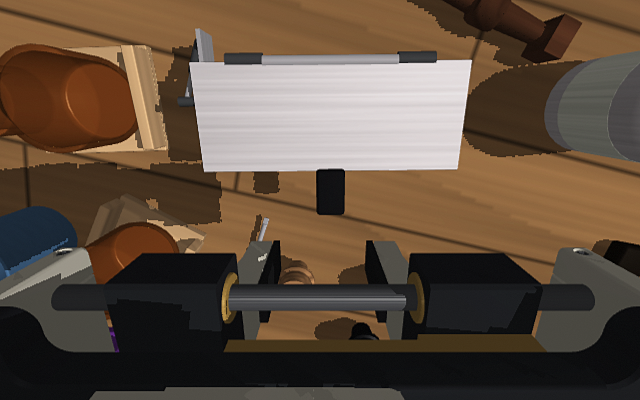

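The wrist view shows the lid squared to the tool, with its tab at about (330,192), centre to within a few mm.

Run:
```python
from h import *
c=calibration('wrist'); K=c['mtx']; T=Ttool()@c['tool_from_camera']
for p in((330,169),(330,192),(330,214),(205,171),(459,169),(191,61),(472,61)): print(p,ray(*p,.098,K,T).round(4))
```

```text
(330, 169) [0.6225 0.1382 0.098 ]
(330, 192) [0.6019 0.133  0.098 ]
(330, 214) [0.5811 0.1278 0.098 ]
(205, 171) [0.5944 0.2459 0.098 ]
(459, 169) [0.6496 0.0268 0.098 ]
(191, 61) [0.681  0.2672 0.098 ]
(472, 61) [0.7341 0.0496 0.098 ]
```

Call:
move_arm --commands '[[[2.9,0.1,0.2,0.005],[2.9,0.1,0.2,0],[2.9,0.1,0.2,0],[2.8,0,0,0],[0,0,0,0]]]'

```text
clock: 2.55
tool_pos: [0.5911, 0.1363, 0.0828]
orientation: [-80.7, 89.6, -157.0]
force: [-0.2, -0.3, 0.5]
opening: 0.0502
```

```bash
python3 go.py .5961 .1316 .085 -76; python3 -c "
import numpy as np
t=np.arange(0,1.55,.12);x=-.118*np.cos(t);z=.118*np.sin(t)
for a in zip(t[1:],np.diff(x)*100,np.diff(z)*100):print(np.round(a,2))"
```

```text
tcp [0.5911 0.1363 0.0828] alpha -76.29 tilt 0.41 open 0.0502 F [-0.2 -0.3  0.5] t 2.55 j [ 31.  22. -18.  -0. -51.  72.]
to [0.5961 0.1316 0.085 ] unspun [-0.23  0.38  0.58] | after spin [-0.23  0.37  0.58] spin rad -0.005
[0.12 0.08 1.41]
[0.24 0.25 1.39]
[0.36 0.42 1.35]
[0.48 0.58 1.29]
[0.6  0.73 1.21]
[0.72 0.87 1.12]
[0.84 1.   1.01]
[0.96 1.11 0.88]
[1.08 1.21 0.74]
[1.2  1.29 0.59]
[1.32 1.35 0.43]
[1.44 1.39 0.27]
```

Call:
move_arm --commands '[[[-0.1,0.4,0.6,0],[0,0,0,0]]]'

```text
clock: 2.75
tool_pos: [0.601, 0.1324, 0.0896]
orientation: [94.1, 89.8, 17.8]
force: [0.4, -0.1, 0.0]
opening: 0.0496
```

Call:
move_arm --commands '[[[0,0,0,0],[0,0,0,0],[0,0,0,0],[0,0,0,0],[0,0,0,0]]]' --jaw 1

```text
clock: 3.25
tool_pos: [0.5995, 0.1322, 0.088]
orientation: [119.0, 90.0, 42.7]
force: [-1.7, 2.2, 3.6]
opening: 0.0255
```

```bash
python3 go.py .5961 .1316 .085 -76
```

```text
tcp [0.5995 0.1322 0.088 ] alpha -76.28 tilt 0.04 open 0.0255 F [-1.7  2.2  3.6] t 3.25 j [ 31.  22. -17.  -0. -51.  73.]
to [0.5961 0.1316 0.085 ] unspun [ 0.3  -0.35 -0.03] | after spin [ 0.3  -0.35 -0.03] spin rad -0.0049
```

Call:
move_arm --commands '[[[-1.4,0.1,0,0],[-1.35,0.25,0,0],[-1.3,0.4,0,0],[-1.25,0.55,0,0],[-1.2,0.7,0,0],[-1.1,0.85,0,0],[-1.0,1.0,0,0],[-0.85,1.1,0,0]]]'

```text
clock: 4.05
tool_pos: [0.6469, 0.1442, 0.1809]
orientation: [-116.7, 89.9, 167.0]
force: [2.2, 2.7, -9.2]
opening: 0.0257
```

Call:
move_arm --commands '[[[-0.7,1.2,0,0],[-0.6,1.25,0,0],[-0.45,1.3,0,0],[-0.3,1.35,0,0],[-0.1,1.4,0,0],[0,0,0,0]]]'

```text
clock: 4.65
tool_pos: [0.7111, 0.1604, 0.2022]
orientation: [-126.6, 89.9, 157.1]
force: [-1.5, 4.5, -0.6]
opening: 0.0254
```

```bash
python3 go.py
python3 - <<'E'
from h import *
im,d,K,T=grab('scene'); save('s2.png',cv2.resize(im[130:330,230:480],None,fx=2.4,fy=2.4))
E
```

```text
tcp [0.7111 0.1604 0.2022] alpha -76.28 tilt 0.11 open 0.0254 F [-1.5  4.5 -0.6] t 4.65 j [ 28.  26.   7.  -0. -70.  76.]
```

View pics/s2.png

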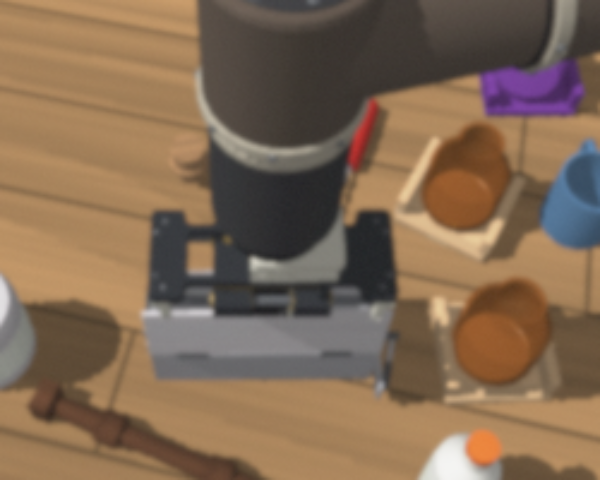

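The lid stands about vertical, past the snap point. I'll release it and back off upward.

Call:
move_arm --commands '[[[0,0,0,0],[0,0,0,0],[-1,0,0,0],[-3,0,0,0],[-3,-2,0,0],[0,-4,0,0],[0,-4,0,0],[0,-4,0,0]]]' --jaw 5.6

```text
clock: 5.5
tool_pos: [0.5735, 0.125, 0.2746]
orientation: [88.9, 89.9, 12.6]
force: [0.4, 0.9, 0.5]
opening: 0.0561
```

```bash
python3 go.py .456 .14 .16 -76
python3 - <<'E'
from m import *
im,d,K,T=grab('wrist'); save('w3.png',im);P=cloud(d,K,T)
s=lambda *a: show(P,d,*a)
print(proj((.456,.14,.06),K,T),proj((.6681,.1496,.01),K,T))
im,d,K,T=grab('scene');P=cloud(d,K,T); q=P[(P[...,0]>.7)&(P[...,0]<.85)&(P[...,1]>.06)&(P[...,1]<.27)&(P[...,2]>.12)&(P[...,2]<.2)]
print('lid pts',len(q),q.min(0),q.max(0))
E
```

```text
tcp [0.5735 0.125  0.2746] alpha -76.32 tilt 0.08 open 0.0561 F [0.4 0.9 0.5] t 5.5 j [ 31.  11.  -7.   0. -73.  72.]
to [0.456 0.14  0.16 ] unspun [ 11.45 -11.07  -4.23] | after spin [ 11.45 -11.05  -4.29] spin rad -0.0055
(np.float64(290.9394283387146), np.float64(252.81457586662663)) (np.float64(320.0183796640465), np.float64(95.19758173739623))
lid pts 1314 [0.71363777 0.06028708 0.12004788] [0.80863547 0.26999566 0.18419931]
```

View pics/w3.png

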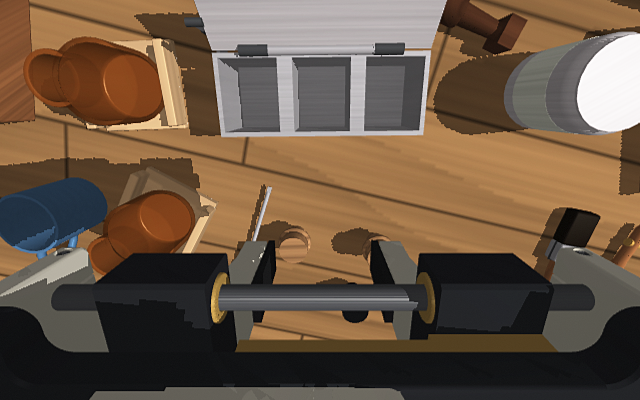

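The wrist view shows the lid flipped fully open and the three empty compartments, the middle one at about (321,93). Stopper A shows at (292,250). Next I pick up stopper A.

Call:
move_arm --commands '[[[0,-2.2,-0.9,0],[1,-2.2,-0.9,0],[3,-2.2,-0.9,0],[4,-2.2,-0.8,0],[4,-2.2,-0.8,0],[3,0,0,0],[0,0,0,0],[0,0,0,0]]]'

```text
clock: 6.4
tool_pos: [0.4587, 0.1419, 0.1248]
orientation: [61.5, 89.9, -14.7]
force: [0.6, -0.8, 0.4]
opening: 0.056
```

```bash
python3 - <<'E'
from m import *
im,d,K,T=grab('wrist'); save('w4.png',im);P=cloud(d,K,T)
print(proj((.456,.14,.06),K,T)); np.savez('w4',im=im,d=d,K=K,T=T)
q=P[(np.hypot(P[...,0]-.456,P[...,1]-.14)<.04)&(P[...,2]>.052)&(P[...,2]<.068)].astype(np.float32)
print(len(q),q[:,2].mean(),cv2.minAreaRect(np.ascontiguousarray(q[:,:2])),cv2.minEnclosingCircle(np.ascontiguousarray(q[:,:2])))
E
python3 go.py .456 .14 .04 -76
```

```text
(np.float64(321.72122671792124), np.float64(220.41882048286013))
1887 0.059676792 ((0.46047139167785645, 0.13835206627845764), (0.03964201733469963, 0.03863538056612015), 13.067554473876953) ((0.4605148136615753, 0.1384301781654358), 0.020130189135670662)
tcp [0.4593 0.1423 0.1255] alpha -76.28 tilt 0.14 open 0.0559 F [0.  0.7 0.2] t 6.45 j [ 41.   8. -31.   0. -51.  63.]
to [0.456 0.14  0.04 ] unspun [ 8.55 -0.4   0.14] | after spin [ 8.55 -0.4   0.14] spin rad -0.0048
```

View pics/w4.png

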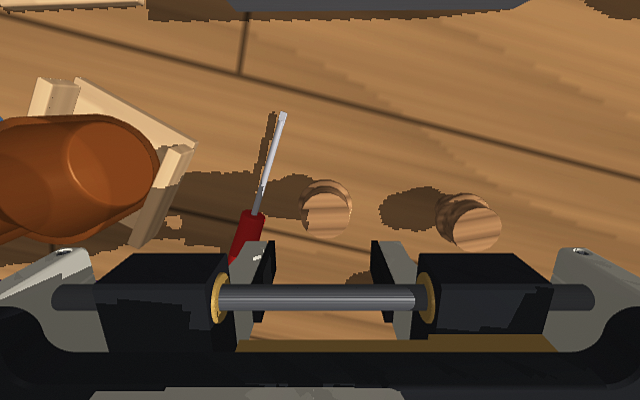

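Call:
move_arm --commands '[[[2.2,0,0.2,0],[2.2,0,0.2,0],[2.2,0,0,0],[1.9,0,0,0],[0,0,0,0],[0,0,0,0]]]'

```text
clock: 7.05
tool_pos: [0.4599, 0.1382, 0.0399]
orientation: [102.6, 89.9, 26.3]
force: [-0.0, 0.8, 0.0]
opening: 0.0562
```

Call:
move_arm --commands '[[[0,0,0,0],[0,0,0,0],[0,0,0,0],[0,0,0,0]]]' --jaw 3

```text
clock: 7.45
tool_pos: [0.4594, 0.1381, 0.0396]
orientation: [105.1, 89.9, 28.8]
force: [-0.2, -0.1, 7.1]
opening: 0.0389
```

```bash
python3 go.py .4425 .3335 .225 -76 .4425 .3335 .155 -76
```

```text
tcp [0.4594 0.1381 0.0396] alpha -76.26 tilt 0.12 open 0.0389 F [-0.2 -0.1  7.1] t 7.45 j [ 40.  15. -37.   0. -38.  63.]
to [0.4425 0.3335 0.225 ] unspun [-18.52   3.04 -19.39] | after spin [-18.52   3.12 -19.38] spin rad -0.0046
to [0.4425 0.3335 0.155 ] unspun [ 7.   -0.01  0.  ] | after spin [ 7.   -0.01  0.  ] spin rad -0.0
```

Call:
move_arm --commands '[[[-3,0,0,0],[-4,0,0,0],[-4,0,0,0],[-4,0.6,-3,0],[-3.5,0.6,-4,0],[0,0.6,-4,0],[0,0.6,-4,0],[0,0.6,-4,0]]]'

```text
clock: 8.25
tool_pos: [0.4423, 0.3279, 0.2216]
orientation: [148.0, 89.9, 71.7]
force: [1.0, -0.4, 0.1]
opening: 0.0387
```

Call:
move_arm --commands '[[[0,0,-0.3,0],[0,0,0,0],[0,0,0,0]]]'

```text
clock: 8.55
tool_pos: [0.4419, 0.3287, 0.2208]
orientation: [-54.1, 90.0, -130.4]
force: [0.6, -0.1, -0.8]
opening: 0.0387
```

```bash
cat > jar.py <<'E'
import sys
from m import *
x,y=map(float,sys.argv[1:3])
im,d,K,T=grab('wrist'); save(sys.argv[3],im);P=cloud(d,K,T)
q=P[(np.hypot(P[...,0]-x,P[...,1]-y)<.045)&(P[...,2]>.134)&(P[...,2]<.15)].astype(np.float32)
xy=np.ascontiguousarray(q[:,:2])
print(len(q),np.median(q[:,2]),cv2.minAreaRect(xy),cv2.minEnclosingCircle(xy),'circle fit',np.linalg.lstsq(np.c_[2*xy,np.ones(len(xy))],(xy**2).sum(1),rcond=None)[0][:2] if len(q)>5 else '')
E
python3 jar.py .4425 .3335 w5.png; python3 go.py .4425 .3335 .155 -76
```

```text
786 0.14161333 ((0.4526011347770691, 0.3349207043647766), (0.037996821105480194, 0.04938438907265663), 20.042024612426758) ((0.4472894072532654, 0.3328710198402405), 0.025047581642866135) circle fit [0.44821637 0.33317056]
tcp [0.4421 0.3284 0.2209] alpha -76.33 tilt 0.03 open 0.0383 F [-0.8 -0.2 -1.5] t 8.6 j [ 57.   9. -16.  -0. -65.  47.]
to [0.4425 0.3335 0.155 ] unspun [ 6.59  0.16 -0.48] | after spin [ 6.59  0.16 -0.48] spin rad -0.0057
```

View pics/w5.png

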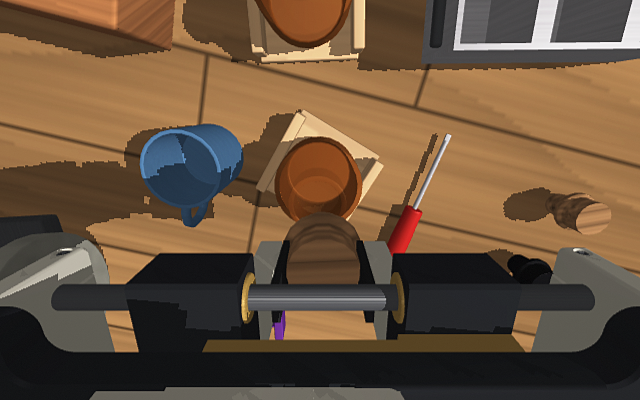

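Call:
move_arm --commands '[[[0,0.25,-0.2,0],[0,0.25,-0.1,0],[0,0,0,0],[1.5,0,0,0],[1.5,0,0,0],[1.5,0,0,0],[0,0,0,0],[0,0,0,0]]]'

```text
clock: 9.4
tool_pos: [0.4466, 0.3333, 0.1763]
orientation: [-5.5, 90.0, -81.8]
force: [0.3, 0.5, -1.0]
opening: 0.0386
```

```bash
python3 go.py .4463 .3328 .1525 -76.3
```

```text
tcp [0.4466 0.3333 0.1763] alpha -76.3 tilt 0.03 open 0.0386 F [ 0.3  0.5 -1. ] t 9.4 j [ 57.  12. -18.   0. -60.  47.]
to [0.4463 0.3328 0.1525] unspun [ 2.38 -0.04  0.04] | after spin [ 2.38 -0.04  0.04] spin rad -0.0
```

Call:
move_arm --commands '[[[0.8,0,0,0],[0.8,0,0,0],[0.8,0,0,0],[0,0,0,0],[0,0,0,0]]]'

```text
clock: 9.9
tool_pos: [0.4462, 0.3333, 0.1516]
orientation: [-48.9, 90.0, -125.2]
force: [-0.2, 0.7, -1.1]
opening: 0.0386
```

```bash
python3 go.py .4463 .3328 .1525 -76.3
```

```text
tcp [0.4462 0.3333 0.1516] alpha -76.29 tilt 0.04 open 0.0386 F [-0.2  0.7 -1.1] t 9.9 j [ 57.  13. -20.  -0. -57.  47.]
to [0.4463 0.3328 0.1525] unspun [-0.09 -0.    0.05] | after spin [-0.09 -0.    0.05] spin rad 0.0001
```

Call:
move_arm --commands '[[[0,0,0,0],[0,0,0,0],[-0.5,0,0,0],[-2,0,0,0],[-3,0,0,0],[-2,0,0,0]]]' --jaw 5.6

```text
clock: 10.5
tool_pos: [0.4469, 0.3338, 0.2294]
orientation: [114.5, 89.9, 38.3]
force: [-0.4, 0.7, -0.4]
opening: 0.056
```

```bash
python3 jar.py .4463 .333 w6.png; python3 go.py .477 .0155 .125 -76.3
python3 - <<'E'
from h import *
im,d,K,T=grab('wrist');P=cloud(d,K,T)
q=P[(np.hypot(P[...,0]-.4463,P[...,1]-.333)<.04)&(P[...,2]>.155)&(P[...,2]<.19)].astype(np.float32)
print(len(q),np.median(q[:,2]),cv2.minEnclosingCircle(np.ascontiguousarray(q[:,:2])))
E
```

```text
687 0.14760815 ((0.45450931787490845, 0.3351081907749176), (0.034256257116794586, 0.04901757463812828), 17.459291458129883) ((0.4478820264339447, 0.3328981399536133), 0.024925746023654938) circle fit [0.44793679 0.332628  ]
tcp [0.448  0.3347 0.2326] alpha -76.25 tilt 0.37 open 0.0562 F [1.  1.6 3. ] t 10.55 j [ 57.   9. -14.   0. -66.  47.]
to [0.477  0.0155 0.125 ] unspun [10.64 -4.83 31.73] | after spin [10.64 -4.8  31.73] spin rad 0.0008
2063 0.17162046 ((0.4475391209125519, 0.3322666883468628), 0.020262520760297775)
```

Stopper A is home: head top at 171.6 mm (172 expected), centred. Now stopper B.

Call:
move_arm --commands '[[[0,-0.7,4.5,0],[0,-0.7,4.5,0],[0,-0.7,4.5,0],[0,-0.7,4.5,0],[2,-0.7,4.5,0],[3,-0.7,4.5,0],[3,-0.6,4.5,0],[2.8,0,0.2,0]]]'

```text
clock: 11.4
tool_pos: [0.4735, 0.0179, 0.123]
orientation: [-47.1, 90.0, -123.6]
force: [0.6, 0.5, 0.4]
opening: 0.0563
```

Call:
move_arm --commands '[[[0,0,0,0],[0,0,0,0]]]'

```text
clock: 11.6
tool_pos: [0.4742, 0.0215, 0.1243]
orientation: [-55.4, 89.9, -131.7]
force: [0.9, 0.9, 0.4]
opening: 0.0562
```

```bash
python3 - <<'E'
from h import *
im,d,K,T=grab('wrist');P=cloud(d,K,T)
q=P[(np.hypot(P[...,0]-.477,P[...,1]-.0155)<.04)&(P[...,2]>.052)&(P[...,2]<.068)].astype(np.float32)
print(len(q),q[:,2].mean(),cv2.minAreaRect(np.ascontiguousarray(q[:,:2])),cv2.minEnclosingCircle(np.ascontiguousarray(q[:,:2])))
E
python3 go.py .477 .0155 .04 -76.3
```

```text
1907 0.059748974 ((0.4779958128929138, 0.01571124978363514), (0.03948720172047615, 0.03908543661236763), 37.912349700927734) ((0.47780534625053406, 0.015514349564909935), 0.02014615572988987)
tcp [0.475  0.0222 0.1251] alpha -76.24 tilt 0.07 open 0.0562 F [0.9 0.6 0.8] t 11.65 j [ 26.   7. -32.   0. -51.  77.]
to [0.477  0.0155 0.04  ] unspun [8.51 0.03 0.7 ] | after spin [8.51 0.03 0.7 ] spin rad 0.001
```

Call:
move_arm --commands '[[[0,0,0.6,0],[2.2,0,0,0],[2.2,0,0,0],[2.2,0,0,0],[1.9,0,0,0],[0,0,0,0],[0,0,0,0]]]'

```text
clock: 12.35
tool_pos: [0.4763, 0.0163, 0.0399]
orientation: [83.3, 90.0, 7.1]
force: [0.3, -0.2, 0.1]
opening: 0.056
```

Call:
move_arm --commands '[[[0,0,0,0],[0,0,0,0],[0,0,0,0],[0,0,0,0]]]' --jaw 3

```text
clock: 12.75
tool_pos: [0.4763, 0.016, 0.0398]
orientation: [96.9, 89.9, 20.6]
force: [-0.1, 1.1, 5.8]
opening: 0.0384
```

```bash
python3 go.py .62 .388 .225 -76.3
```

```text
tcp [0.4763 0.016  0.0398] alpha -76.28 tilt 0.11 open 0.0384 F [-0.1  1.1  5.8] t 12.75 j [ 26.  14. -37.   0. -38.  78.]
to [0.62  0.388 0.225] unspun [-18.47  22.82 -32.73] | after spin [-18.47  22.81 -32.74] spin rad 0.0004
```

Call:
move_arm --commands '[[[-3,0,0,0],[-4,0,0,0],[-4,0,0,0],[-4,2,-3,0],[-3.3,2.5,-3.6,0],[0,2.5,-3.6,0],[0,2.5,-3.6,0],[0,2.5,-3.6,0]]]'

```text
clock: 13.55
tool_pos: [0.5488, 0.2087, 0.2166]
orientation: [133.5, 90.0, 57.2]
force: [0.3, 0.3, -0.2]
opening: 0.0388
```

Call:
move_arm --commands '[[[0,2.5,-3.6,0],[0,2.5,-3.6,0],[0,2.5,-3.6,0],[0,3.0,-4.0,0],[0,0,0,0],[0,0,0,0],[0,0,0,0]]]'

```text
clock: 14.25
tool_pos: [0.6152, 0.3751, 0.2158]
orientation: [-60.7, 89.9, -137.0]
force: [-0.0, -0.3, -0.3]
opening: 0.0388
```

```bash
python3 jar.py .62 .388 w7.png; python3 go.py .62 .388 .155 -76.3
```

```text
866 0.14156109 ((0.6257522702217102, 0.3903835117816925), (0.039642542600631714, 0.049274660646915436), 29.83643341064453) ((0.6214922666549683, 0.388141393661499), 0.025082306936383247) circle fit [0.62244186 0.38823595]
tcp [0.6153 0.3749 0.2164] alpha -76.33 tilt 0.01 open 0.0384 F [ 0.1 -0.3 -0.6] t 14.3 j [ 47.  25.   6.  -0. -71.  57.]
to [0.62  0.388 0.155] unspun [ 6.14  0.77 -1.16] | after spin [ 6.14  0.77 -1.16] spin rad -0.0004
```

Call:
move_arm --commands '[[[0,0.4,-0.6,0],[0,0.4,-0.55,0],[0,0,0,0],[1.4,0,0,0],[1.4,0,0,0],[1.2,0,0,0],[0,0,0,0],[0,0,0,0]]]'

```text
clock: 15.1
tool_pos: [0.6206, 0.3886, 0.1754]
orientation: [-45.4, 89.9, -121.7]
force: [0.1, 0.1, 0.5]
opening: 0.039
```

```bash
python3 go.py .6204 .388 .1525 -76.3
```

```text
tcp [0.6206 0.3886 0.1754] alpha -76.29 tilt 0.08 open 0.039 F [0.1 0.1 0.5] t 15.1 j [ 47.  28.   5.   0. -67.  56.]
to [0.6204 0.388  0.1525] unspun [ 2.29 -0.03  0.05] | after spin [ 2.29 -0.03  0.05] spin rad 0.0002
```

Call:
move_arm --commands '[[[0.8,0,0,0],[0.8,0,0,0],[0.7,0,0,0],[0,0,0,0],[0,0,0,0]]]'

```text
clock: 15.6
tool_pos: [0.6206, 0.3888, 0.1529]
orientation: [-50.5, 90.0, -126.8]
force: [0.2, -0.8, 0.1]
opening: 0.0387
```

Call:
move_arm --commands '[[[0,0,0,0],[0,0,0,0],[-0.5,0,0,0],[-2,0,0,0],[-3,0,0,0],[-3,0,0,0],[0,0,0,0]]]' --jaw 5.6

```text
clock: 16.3
tool_pos: [0.6227, 0.39, 0.2445]
orientation: [111.4, 89.5, 35.1]
force: [0.7, 0.6, 0.3]
opening: 0.0559
```

```bash
python3 - <<'E'
from h import *
im,d,K,T=grab('wrist');P=cloud(d,K,T)
for x,y in((.621,.388),(.4463,.333)):
    q=P[(np.hypot(P[...,0]-x,P[...,1]-y)<.04)&(P[...,2]>.155)&(P[...,2]<.19)].astype(np.float32)
    if len(q)>5: print(len(q),np.median(q[:,2]),cv2.minEnclosingCircle(np.ascontiguousarray(q[:,:2])))
im,d,K,T=grab('top');np.savez('top2',im=im,d=d,K=K,T=T);P=cloud(d,K,T).astype(np.float32)
print('lid',P[(P[...,0]>.7)&(P[...,0]<.85)&(P[...,1]>.06)&(P[...,1]<.25)&(P[...,2]>.1)].max(0))
o=np.load('top.npz')['im'][165:250,390:450]; print('brush change',(np.abs(o.astype(int)-im[165:250,390:450]).max(2)>40).sum())
save('t2.png',np.hstack([cv2.resize(im[140:260,180:345],None,fx=3,fy=3),cv2.resize(im[165:245,390:450],None,fx=4.5,fy=4.5)]))
for n,(u0,u1) in(('L',(395,420)),('R',(421,443))):
    B=np.zeros(d.shape,np.uint8);B[175:245,u0:u1]=(P[175:245,u0:u1,2]>.010)&(P[175:245,u0:u1,2]<.04)
    B=cv2.morphologyEx(B,cv2.MORPH_OPEN,np.ones((3,3)));q=P[B>0]
    print(n,len(q),cv2.minAreaRect(np.ascontiguousarray(q[:,:2])))
E
python3 go.py .5 -.277 .22 -87.6
```

```text
1875 0.17162365 ((0.6223627924919128, 0.3876732289791107), 0.02008763700723648)
lid [0.8034802  0.24991706 0.18354584]
brush change 0
L 433 ((0.5039676427841187, -0.2730600833892822), (0.18613465130329132, 0.04088841751217842), 0.698462963104248)
R 440 ((0.5026017427444458, -0.3648432195186615), (0.04138508439064026, 0.18762031197547913), 83.14436340332031)
tcp [0.6209 0.3892 0.2397] alpha -76.3 tilt 0.14 open 0.0562 F [-0.4 -0.1 -0.3] t 16.4 j [ 47.  26.  10.  -0. -74.  56.]
to [ 0.5   -0.277  0.22 ] unspun [  1.82 -27.53  61.86] | after spin [  1.82 -14.87  66.06] spin rad 0.1973
```

Call:
move_arm --commands '[[[0,0,0,0.1],[0,0,0,0.097],[0,-1.3,4.2,0],[0,-1.3,4.4,0],[0,-1.4,4.4,0],[0,-1.4,4.4,0],[0,-1.4,4.4,0],[0,-1.4,4.4,0]]]' --jaw 4.4

```text
clock: 17.2
tool_pos: [0.5484, 0.1218, 0.2373]
orientation: [-67.6, 89.9, -155.1]
force: [1.1, -0.1, 0.2]
opening: 0.0441
```

Call:
move_arm --commands '[[[0,-1.4,4.4,0],[0,-1.4,4.4,0],[0,-1.4,4.4,0],[0,-1.4,4.4,0],[0,-1.4,4.4,0],[1,-1.4,4.4,0],[1,-1.4,4.4,0],[1,-1.4,4.4,0]]]'

```text
clock: 18.0
tool_pos: [0.4514, -0.2342, 0.2074]
orientation: [-121.1, 90.0, 151.4]
force: [1.9, -0.5, 0.2]
opening: 0.0438
```

Call:
move_arm --commands '[[[1,-1.0,4.4,0],[0,0,0,0],[0,0,0,0]]]'

```text
clock: 18.3
tool_pos: [0.4433, -0.278, 0.197]
orientation: [-108.5, 89.9, 163.7]
force: [0.1, 0.1, 0.7]
opening: 0.044
```

```bash
cat > br.py <<'E'
import sys
from m import *
im,d,K,T=grab('wrist'); save(sys.argv[1],im);P=cloud(d,K,T).astype(np.float32)
y0,y1=map(float,sys.argv[2:4])
m=(P[...,2]>.010)&(P[...,2]<.04)&(P[...,0]>.37)&(P[...,0]<.64)&(P[...,1]>y0)&(P[...,1]<y1)&(d>0)
m=cv2.morphologyEx(m.astype(np.uint8),cv2.MORPH_OPEN,np.ones((3,3)))
n,lab,st,_=cv2.connectedComponentsWithStats(m)
for i in range(1,n):
    if st[i,4]<400: continue
    B=lab==i;q=np.ascontiguousarray(P[B][:,:2]);r=cv2.minAreaRect(q); print('comp',st[i],r)
    c=cv2.boxPoints(r); e=c[1]-c[0] if np.linalg.norm(c[1]-c[0])>np.linalg.norm(c[2]-c[1]) else c[2]-c[1]; e/=np.linalg.norm(e)
    if e[0]<0:e=-e
    s=(q-r[0])@e; w=(q-r[0])@[-e[1],e[0]]
    for k in np.arange(-.1,.1,.02):
        j=(s>k)&(s<=k+.02)
        if j.sum()>5: print(round(k,2),j.sum(),'width',(w[j].max()-w[j].min()).round(4),'mid',(np.array(r[0])+e*(k+.01)+np.array([-e[1],e[0]])*(w[j].max()+w[j].min())/2).round(4))
    hsv=cv2.cvtColor(im,cv2.COLOR_RGB2HSV); g=B&(hsv[...,0]>18)&(hsv[...,0]<32)&(hsv[...,1]>150)&(hsv[...,2]>120)
    print('brass',g.sum(),P[g].mean(0) if g.sum() else '')
E
python3 br.py w8.png -.32 -.22; python3 go.py .4425 -.278 .12 -87.6
```

```text
comp [ 303   26   40  180 4792] ((0.5083391070365906, -0.27619868516921997), (0.18913517892360687, 0.03976370021700859), 1.8046672344207764)
-0.1 142 width 0.0157 mid [ 0.4184 -0.2804]
-0.08 237 width 0.0178 mid [ 0.4384 -0.2796]
-0.06 240 width 0.0153 mid [ 0.4584 -0.2789]
-0.04 263 width 0.0183 mid [ 0.4784 -0.2775]
-0.02 346 width 0.0215 mid [ 0.4984 -0.2773]
0.0 561 width 0.0386 mid [ 0.5184 -0.2765]
0.02 721 width 0.0372 mid [ 0.5383 -0.2759]
0.04 803 width 0.0397 mid [ 0.5583 -0.2746]
0.06 846 width 0.039 mid [ 0.5783 -0.2738]
0.08 633 width 0.0393 mid [ 0.5983 -0.2736]
brass 46 [ 0.46543756 -0.2792516   0.01967097]
tcp [ 0.444  -0.2772  0.1975] alpha -87.66 tilt 0.08 open 0.0443 F [-0.3  0.8  0.1] t 18.35 j [-10.   8. -21.  -0. -62. 103.]
to [ 0.4425 -0.278   0.12  ] unspun [ 7.75 -0.14  0.07] | after spin [ 7.75 -0.14  0.07] spin rad -0.001
```

View pics/w8.png

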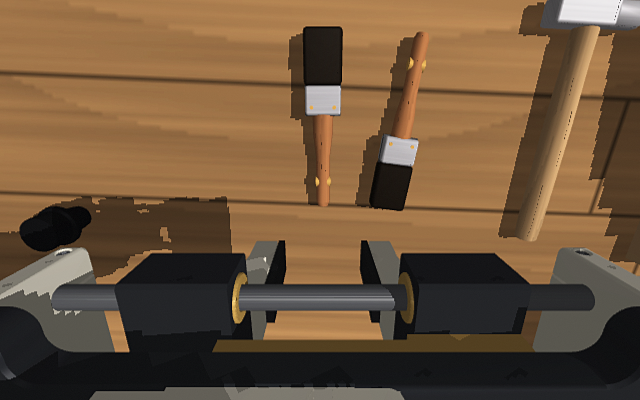

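Run:
```python
from h import *
c=calibration('wrist'); K=c['mtx']; T=Ttool()@c['tool_from_camera']
for p in((316,182),(329,182),(408,63),(424,65)): print(p,ray(*p,.012,K,T).round(4))
```

```text
(316, 182) [ 0.4419 -0.2711  0.012 ]
(329, 182) [ 0.4425 -0.2865  0.012 ]
(408, 63) [ 0.5747 -0.3636  0.012 ]
(424, 65) [ 0.5735 -0.3807  0.012 ]
```

Call:
move_arm --commands '[[[3,0,0.2,0],[4,0,0,0],[4,0,0,0],[3,0,0,0],[2,0,0,0],[0,0,0,0],[0,0,0,0]]]'

```text
clock: 19.05
tool_pos: [0.4454, -0.2783, 0.0387]
orientation: [-37.5, 90.0, -124.9]
force: [-0.3, -1.5, 0.5]
opening: 0.0442
```

```bash
python3 go.py .4435 -.2793 .004 -88
```

```text
tcp [ 0.4454 -0.2783  0.0387] alpha -87.47 tilt 0.01 open 0.0442 F [-0.3 -1.5  0.5] t 19.05 j [-11.  18. -31.   0. -40. 103.]
to [ 0.4435 -0.2793  0.004 ] unspun [ 3.47 -0.19  0.09] | after spin [ 3.47 -0.19  0.09] spin rad 0.0093
```

Call:
move_arm --commands '[[[1,-0.2,0.1,0.009],[1,0,0,0],[0.8,0,0,0],[0.6,0,0,0],[0,0,0,0],[0,0,0,0]]]'

```text
clock: 19.65
tool_pos: [0.4427, -0.2803, 0.004]
orientation: [-90.3, 90.0, -178.3]
force: [-0.2, -0.2, 0.1]
opening: 0.0439
```

```bash
python3 go.py .4435 -.2793 .004 -88
```

```text
tcp [ 0.4427 -0.2803  0.004 ] alpha -88.1 tilt 0.02 open 0.0439 F [-0.2 -0.2  0.1] t 19.65 j [-11.  21. -33.   0. -36. 103.]
to [ 0.4435 -0.2793  0.004 ] unspun [-0.    0.09 -0.1 ] | after spin [-0.    0.09 -0.1 ] spin rad -0.0017
```

Call:
move_arm --commands '[[[0,0,0,0],[0,0,0,0],[0,0,0,0],[0,0,0,0],[0,0,0,0]]]' --jaw 1

```text
clock: 20.15
tool_pos: [0.4428, -0.2802, 0.0043]
orientation: [71.6, 90.0, -16.5]
force: [-1.3, 0.3, 0.6]
opening: 0.0172
```

```bash
python3 go.py; python3 -c "
from h import *; print(get_obs()['opening'])"
```

```text
tcp [ 0.4428 -0.2802  0.0043] alpha -88.1 tilt 0.02 open 0.0172 F [-1.3  0.3  0.6] t 20.15 j [-11.  21. -33.   0. -36. 103.]
0.017169334139281803
```

Call:
move_arm --commands '[[[-1,0,0,0],[-2,0,0,0],[-3,0,0,0],[-4,0,0,0],[-4,0,0,0],[-4,0,0,0],[-3,0,0,0],[0,0,0,0]]]'

```text
clock: 20.95
tool_pos: [0.4446, -0.281, 0.2195]
orientation: [69.2, 89.5, -18.9]
force: [0.9, -0.9, -1.7]
opening: 0.017
```

```bash
python3 go.py
python3 - <<'E'
from h import *
im,d,K,T=grab('scene'); u,v=proj(get_obs()['tool_pos'],K,T); print(u,v); u,v=int(u),int(v)
im2,d2,_,_=grab('wrist')
a=cv2.resize(im[max(v-110,0):v+90,max(u-100,0):u+100],(400,400)); save('s9.png',np.hstack([a,cv2.resize(im2,(400,250))[:,:400] if 0 else cv2.copyMakeBorder(cv2.resize(im2,(400,250)),0,150,0,0,0)]))
E
```

```text
tcp [ 0.4446 -0.281   0.2195] alpha -88.07 tilt 0.47 open 0.017 F [ 0.9 -0.9 -1.7] t 20.95 j [-11.   6. -19.   0. -64. 103.]
198.67304193364646 124.93396038280254
```

View pics/s9.png

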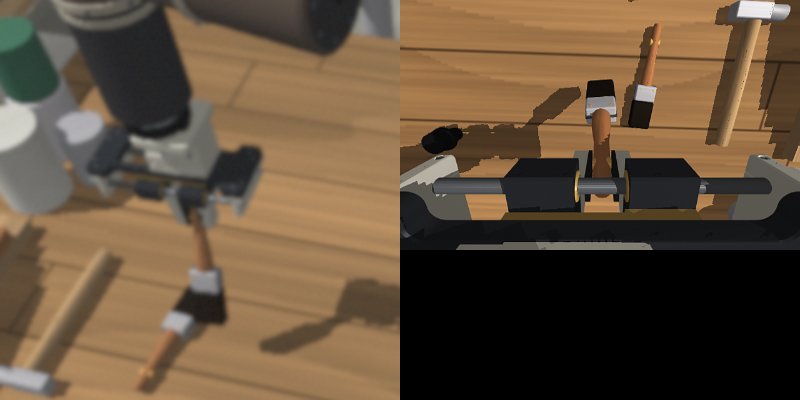

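```bash
cat > droop.py <<'E'
from h import *
im,d,K,T=grab('wrist');P=cloud(d,K,T);A=Ttool();c=A[:3,3]
q=(P.reshape(-1,3)-c)@A[:3,:3]; q=q[d.reshape(-1)>0]   # tool coords: x down, y fwd, z jaw
m=(np.abs(q[:,2])<.03)&(q[:,1]>-.06)&(q[:,1]<.18)&(q[:,0]>.005)&(q[:,0]+0*q[:,1]<c[2]-.012); q=q[m]
h=q[np.abs(q[:,2])<.008]; h=h[np.hypot(h[:,0]+.008,h[:,1])<.19]
print(len(h))
r=np.hypot(h[:,0]+.008,h[:,1]); 
for a in np.arange(0,.2,.02):
    s=h[(r>=a)&(r<a+.02)]
    if len(s)>3: print(round(a,2),len(s),s.mean(0).round(4),'angle from vertical',np.degrees(np.arctan2(s[:,1].mean(),s[:,0].mean()+.008)).round(1))
E
python3 droop.py
```

```text
2006
0.0 69 [0.0064 0.0115 0.0004] angle from vertical 38.5
0.02 481 [0.0176 0.0154 0.0007] angle from vertical 31.0
0.04 430 [ 0.0358  0.0227 -0.    ] angle from vertical 27.4
0.06 340 [ 0.0556  0.0301 -0.0002] angle from vertical 25.4
0.08 243 [0.0734 0.0371 0.0001] angle from vertical 24.5
0.1 169 [ 0.0942  0.042  -0.    ] angle from vertical 22.3
0.12 167 [0.1127 0.0473 0.0002] angle from vertical 21.4
0.14 107 [0.1305 0.0524 0.    ] angle from vertical 20.7
```

The brush is pinched on its rivet and droops to about 18° from vertical, good enough to enter the tank. I'll carry it to the −y compartment.

Call:
move_arm --commands '[[[-1,0,0,-0.07],[-2,0,0,-0.07],[-2,0,0,-0.07],[0,0,0,0]]]'

```text
clock: 21.5
tool_pos: [0.4431, -0.2805, 0.2651]
orientation: [33.6, 89.9, -42.4]
force: [1.0, 0.1, -2.9]
opening: 0.017
```

```bash
python3 go.py .6488 .063 .265 -76
```

```text
tcp [ 0.4431 -0.2805  0.2651] alpha -75.97 tilt 0.07 open 0.017 F [ 1.   0.1 -2.9] t 21.5 j [-11.   5. -15.   0. -70. 115.]
to [0.6488 0.063  0.265 ] unspun [  0.    28.28 -28.34] | after spin [  0.    28.27 -28.36] spin rad 0.0005
```

Call:
move_arm --commands '[[[0,1.5,-1.5,0],[0,3,-3,0],[0,3.2,-3.2,0],[0,3.3,-3.3,0],[0,3.3,-3.3,0],[0,3.3,-3.3,0],[0,3.3,-3.3,0],[0,3.2,-3.2,0]]]'

```text
clock: 22.3
tool_pos: [0.6183, 0.0136, 0.2616]
orientation: [-95.1, 89.8, -171.2]
force: [0.3, -1.0, -2.2]
opening: 0.0171
```

Call:
move_arm --commands '[[[0,2.3,-2.3,0],[0,1.3,-1.3,0],[0,0.6,-0.7,0],[0,0,0,0],[0,0,0,0],[0,0,0,0]]]'

```text
clock: 22.9
tool_pos: [0.6485, 0.0623, 0.2644]
orientation: [80.4, 90.0, 4.2]
force: [-0.2, 0.8, -2.2]
opening: 0.0172
```

```bash
python3 go.py .6488 .063 .265 -76; python3 droop.py
python3 - <<'E'
from h import *
im,d,K,T=grab('wrist'); save('w10.png',im)
for n,p in(('c0',(.6876,.0727,.09)),('c1',(.6687,.1484,.09)),('c2',(.6498,.2241,.09))): print(n,proj(p,K,T))
E
```

```text
tcp [0.6485 0.0623 0.2644] alpha -76.14 tilt 0.01 open 0.0172 F [-0.2  0.8 -2.2] t 22.9 j [ 23.  17.   1.   0. -74.  81.]
to [0.6488 0.063  0.265 ] unspun [-0.06  0.05 -0.06] | after spin [-0.06  0.05 -0.06] spin rad -0.0025
2065
0.0 86 [0.007  0.01   0.0004] angle from vertical 33.8
0.02 458 [0.0186 0.0136 0.0009] angle from vertical 27.1
0.04 427 [ 0.037   0.0204 -0.0001] angle from vertical 24.3
0.06 340 [ 0.0571  0.0276 -0.0001] angle from vertical 23.0
0.08 235 [0.0749 0.0343 0.0001] angle from vertical 22.5
0.1 167 [0.0952 0.0389 0.0001] angle from vertical 20.6
0.12 164 [0.1143 0.0438 0.    ] angle from vertical 19.7
0.14 108 [0.1324 0.0487 0.    ] angle from vertical 19.1
0.18 80 [ 1.307e-01  1.293e-01 -1.000e-04] angle from vertical 43.0
c0 (np.float64(320.3333031652892), np.float64(147.35902447684308))
c1 (np.float64(249.9932857883963), np.float64(147.6164380966207))
c2 (np.float64(179.68340854740404), np.float64(147.87374141671714))
```

View pics/w10.png

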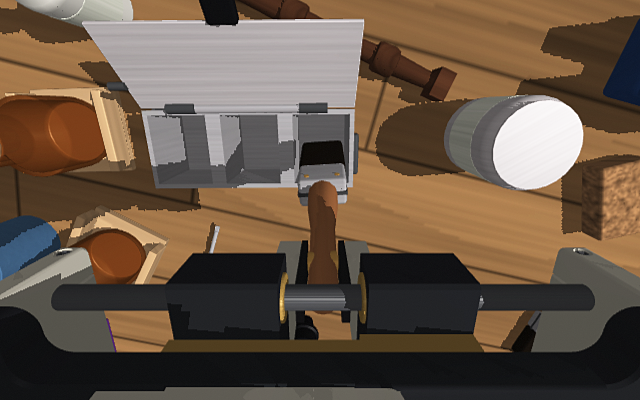

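Tip at (322,150) sits over the −y compartment. I'll lower it.

Call:
move_arm --commands '[[[1.5,0,0.2,0],[2,0,0,0],[2,0,0,0],[1.5,0,0,0],[1,0,0,0],[0,0,0,0],[0,0,0,0]]]'

```text
clock: 23.7
tool_pos: [0.6498, 0.0614, 0.1849]
orientation: [72.6, 90.0, -3.5]
force: [-0.3, 0.6, -2.3]
opening: 0.0171
```

Call:
move_arm --commands '[[[0.5,0,0,0],[0.5,0,0,0],[0.5,0,0,0],[0.3,0,0,0],[0,0,0,0]]]'

```text
clock: 24.2
tool_pos: [0.6492, 0.0616, 0.1654]
orientation: [-85.2, 89.9, -161.2]
force: [-0.8, 0.0, -3.1]
opening: 0.0171
```

```bash
python3 go.py .6488 .063 .265 -76
```

```text
tcp [0.6492 0.0616 0.1654] alpha -76.06 tilt 0.06 open 0.0171 F [-0.8  0.  -3.1] t 24.2 j [ 23.  21.  -7.  -0. -62.  81.]
to [0.6488 0.063  0.265 ] unspun [-9.96 -0.01 -0.15] | after spin [-9.96 -0.01 -0.15] spin rad -0.0011
```

Call:
move_arm --commands '[[[0.3,0,0,0],[0.3,0,0,0],[0,0,0,0],[0.2,0,0,0],[0,0,0,0]]]'

```text
clock: 24.7
tool_pos: [0.6495, 0.0616, 0.1582]
orientation: [16.5, 90.0, -59.6]
force: [-0.5, 0.2, -1.9]
opening: 0.0174
```

```bash
python3 go.py; python3 droop.py
```

```text
tcp [0.6495 0.0616 0.1582] alpha -76.06 tilt 0.01 open 0.0174 F [-0.5  0.2 -1.9] t 24.7 j [ 23.  21.  -8.   0. -61.  81.]
5119
0.0 88 [0.0069 0.0102 0.0003] angle from vertical 34.3
0.02 470 [0.0186 0.0138 0.0008] angle from vertical 27.5
0.04 429 [ 0.037   0.0208 -0.    ] angle from vertical 24.8
0.06 334 [ 0.0569  0.028  -0.0002] angle from vertical 23.3
0.08 242 [0.0746 0.0347 0.0001] angle from vertical 22.8
0.1 1392 [ 0.0607  0.087  -0.0001] angle from vertical 51.7
0.12 2052 [0.0366 0.1174 0.    ] angle from vertical 69.2
0.14 111 [ 1.32e-01  4.94e-02 -1.00e-04] angle from vertical 19.5
```

Call:
move_arm --commands '[[[0.2,0,0,0],[0.2,0,0,0],[0.2,0,0,0],[0,0,0,0]]]'

```text
clock: 25.15
tool_pos: [0.6524, 0.0613, 0.1577]
orientation: [73.7, 89.5, -2.3]
force: [-4.1, -1.5, 22.2]
opening: 0.0172
```

```bash
python3 go.py
```

```text
tcp [0.6524 0.0613 0.1577] alpha -75.98 tilt 0.47 open 0.0172 F [-4.1 -1.5 22.2] t 25.15 j [ 23.  21.  -8.   0. -61.  81.]
```

Floor contact. Now I swing the handle towards the hinge side to bring the brush upright.

Call:
move_arm --commands '[[[-0.4,0.5,0,0],[-0.2,0.8,0,0],[-0.2,0.8,0,0],[-0.1,0.8,0,0],[-0.1,0.8,0,0],[0,0.8,0,0],[0,0,0,0]]]'

```text
clock: 25.85
tool_pos: [0.6938, 0.0727, 0.161]
orientation: [-80.8, 89.9, -156.8]
force: [-0.1, 0.1, -1.9]
opening: 0.0171
```

```bash
python3 go.py; python3 droop.py
```

```text
tcp [0.6938 0.0727 0.161 ] alpha -76.07 tilt 0.07 open 0.0171 F [-0.1  0.1 -1.9] t 25.85 j [ 22.  25.  -1.   0. -64.  82.]
4395
0.0 96 [0.0076 0.0085 0.0006] angle from vertical 28.5
0.02 377 [0.0203 0.0103 0.0007] angle from vertical 20.0
0.04 351 [ 0.0394  0.0142 -0.    ] angle from vertical 16.7
0.06 268 [ 0.0606  0.0191 -0.0002] angle from vertical 15.5
0.08 2518 [ 0.0427  0.0667 -0.    ] angle from vertical 52.7
0.1 600 [0.0196 0.0945 0.    ] angle from vertical 73.7
0.18 185 [ 0.1321  0.1241 -0.0004] angle from vertical 41.5
```

Call:
move_arm --commands '[[[0,-1,0,0],[0,-1,0,0],[0,-1,0,0],[0.2,-0.5,0,0],[0.2,0,0,0],[0,0,0,0]]]'

```text
clock: 26.5
tool_pos: [0.6602, 0.064, 0.1603]
orientation: [77.8, 89.8, 1.8]
force: [-0.7, 0.5, 6.2]
opening: 0.0173
```

```bash
python3 go.py; python3 droop.py
```

```text
tcp [0.6602 0.064  0.1603] alpha -76.02 tilt 0.21 open 0.0173 F [-0.7  0.5  6.2] t 26.5 j [ 22.  22.  -6.   0. -62.  82.]
5243
0.0 96 [0.0076 0.0083 0.0008] angle from vertical 28.1
0.02 401 [0.0202 0.0104 0.0006] angle from vertical 20.3
0.04 361 [ 0.039   0.015  -0.0001] angle from vertical 17.7
0.06 280 [ 0.0598  0.0199 -0.0002] angle from vertical 16.3
0.08 279 [ 0.0738  0.0384 -0.0003] angle from vertical 25.1
0.1 1990 [0.0526 0.0889 0.    ] angle from vertical 55.7
0.12 1749 [0.0285 0.1176 0.    ] angle from vertical 72.8
0.14 87 [ 0.137   0.0319 -0.0002] angle from vertical 12.4
```

Call:
move_arm --commands '[[[0,0.5,0,0],[0,0.5,0,0],[0,0.5,0,0],[0,0.5,0,0],[0,0.4,0,0],[0,0,0,0]]]'

```text
clock: 27.15
tool_pos: [0.6844, 0.0702, 0.1606]
orientation: [81.6, 89.7, 5.6]
force: [-2.3, 0.2, 8.2]
opening: 0.0172
```

```bash
python3 go.py; python3 droop.py
```

```text
tcp [0.6844 0.0702 0.1606] alpha -76.02 tilt 0.25 open 0.0172 F [-2.3  0.2  8.2] t 27.15 j [ 22.  24.  -3.   0. -63.  82.]
4398
0.0 89 [0.0078 0.0064 0.0011] angle from vertical 21.9
0.02 305 [0.0214 0.0063 0.0005] angle from vertical 12.0
0.04 285 [ 0.0404  0.0078 -0.0002] angle from vertical 9.2
0.06 218 [0.0624 0.0095 0.    ] angle from vertical 7.7
0.08 1922 [ 0.05    0.0664 -0.    ] angle from vertical 48.9
0.1 1438 [0.0228 0.0989 0.    ] angle from vertical 72.7
0.12 84 [ 1.217e-01  9.600e-03 -1.000e-04] angle from vertical 4.2
0.14 57 [1.397e-01 9.400e-03 1.000e-04] angle from vertical 3.7
```

Within about 2° of upright and on the floor; release.

Call:
move_arm --commands '[[[-0.15,0,0,0],[0,0,0,0]]]'

```text
clock: 27.4
tool_pos: [0.683, 0.07, 0.1606]
orientation: [84.6, 89.9, 8.5]
force: [-0.7, 0.1, 4.7]
opening: 0.0169
```

Call:
move_arm --commands '[[[0,0,0,0],[0,0,0,0],[0,0,0,0],[-1,0,0,0],[-3,0,0,0],[-4,0,0,0],[-2,0,0,0],[0,0,0,0]]]' --jaw 4.4

```text
clock: 28.2
tool_pos: [0.6843, 0.07, 0.2647]
orientation: [87.6, 89.6, 11.5]
force: [-0.1, -0.2, -0.3]
opening: 0.044
```

```bash
python3 go.py .575 -.3715 .22 -96
python3 - <<'E'
from h import *
im,d,K,T=grab('wrist'); im2,_,_,_=grab('scene'); save('w11.png',np.hstack([cv2.resize(im[:250],(480,188))*1,cv2.resize(im2[150:300,240:400],(200,188))]))
E
```

```text
tcp [0.6843 0.07   0.2647] alpha -76.05 tilt 0.41 open 0.044 F [-0.1 -0.2 -0.3] t 28.2 j [ 22.  20.   5.   0. -75.  82.]
to [ 0.575  -0.3715  0.22  ] unspun [  4.33 -21.28  40.21] | after spin [ 4.33 -6.28 45.06] spin rad 0.3482
```

View pics/w11.png

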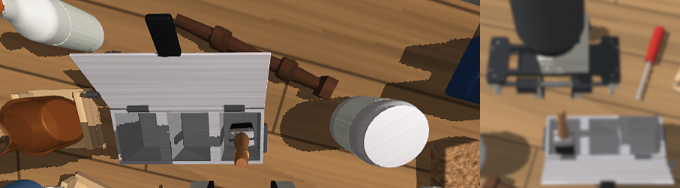

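The first brush stands in the right-hand compartment, crop (242,140). Next is the second brush.

Call:
move_arm --commands '[[[0,0,0,0.12],[0,0,0,0.12],[0,0,0,0.115],[0,-0.6,4.4,0],[0,-0.6,4.4,0],[0,-0.6,4.4,0],[0,-0.6,4.4,0],[0,-0.6,4.4,0]]]'

```text
clock: 29.1
tool_pos: [0.6268, -0.1469, 0.2583]
orientation: [-85.5, 89.9, 178.1]
force: [0.7, 0.4, 0.3]
opening: 0.044
```

Call:
move_arm --commands '[[[0,-0.6,4.4,0],[0,-0.6,4.4,0],[0,-0.6,4.4,0],[0,-0.6,4.4,0],[2,-0.6,4.4,0],[2.5,-0.4,1.5,0],[0,0,0,0],[0,0,0,0]]]'

```text
clock: 29.9
tool_pos: [0.5672, -0.3753, 0.2132]
orientation: [-100.5, 89.8, 163.1]
force: [-0.4, 0.3, 0.7]
opening: 0.0442
```

```bash
python3 br.py w12.png -.42 -.31; python3 go.py .574 -.372 .12 -96.4
```

```text
comp [ 305  149   31  135 2770] ((0.5121455192565918, -0.36653077602386475), (0.03991805016994476, 0.18203218281269073), 84.02266693115234)
-0.1 173 width 0.0397 mid [ 0.4226 -0.3573]
-0.08 393 width 0.0393 mid [ 0.4425 -0.3595]
-0.06 393 width 0.0399 mid [ 0.4624 -0.3613]
-0.04 406 width 0.0373 mid [ 0.4823 -0.3631]
-0.02 386 width 0.0379 mid [ 0.5022 -0.3651]
0.0 248 width 0.0208 mid [ 0.5222 -0.3668]
0.02 212 width 0.0178 mid [ 0.542  -0.3691]
0.04 206 width 0.0171 mid [ 0.562  -0.3705]
0.06 231 width 0.0171 mid [ 0.5819 -0.3727]
0.08 122 width 0.0145 mid [ 0.6018 -0.375 ]
brass 32 [ 0.56049526 -0.37054002  0.01908749]
tcp [ 0.5682 -0.375   0.2145] alpha -96.4 tilt 0.05 open 0.044 F [ 0.3 -0.3 -0. ] t 29.95 j [-17.  22.   1.   0. -69. 101.]
to [ 0.574 -0.372  0.12 ] unspun [ 9.45  0.55 -0.36] | after spin [ 9.45  0.55 -0.36] spin rad 0.0
```

View pics/w12.png

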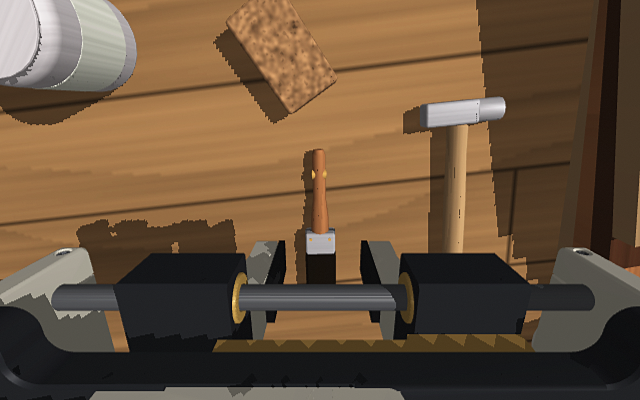

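Call:
move_arm --commands '[[[3,0.25,-0.2,0],[4,0.25,-0.15,0],[4,0,0,0],[4,0,0,0],[2,0,0,0],[0,0,0,0],[0,0,0,0]]]'

```text
clock: 30.65
tool_pos: [0.5749, -0.3718, 0.0461]
orientation: [58.3, 89.9, -38.0]
force: [0.9, 0.3, -0.1]
opening: 0.0438
```

```bash
python3 go.py .5735 -.372 .004 -96.2
```

```text
tcp [ 0.5749 -0.3718  0.0461] alpha -96.3 tilt 0.09 open 0.0438 F [ 0.9  0.3 -0.1] t 30.65 j [-17.  30. -10.   0. -50. 100.]
to [ 0.5735 -0.372   0.004 ] unspun [ 4.21 -0.14  0.03] | after spin [ 4.21 -0.14  0.03] spin rad -0.0017
```

Call:
move_arm --commands '[[[1.3,-0.1,0,0],[1.3,0,0,0],[0.9,0,0,0],[0.6,0,0,0],[0,0,0,0],[0,0,0,0]]]'

```text
clock: 31.25
tool_pos: [0.5725, -0.3723, 0.0036]
orientation: [-50.2, 90.0, -146.6]
force: [0.1, -0.0, -0.7]
opening: 0.0439
```

```bash
python3 go.py .5735 -.372 .004 -96.2
```

```text
tcp [ 0.5725 -0.3723  0.0036] alpha -96.4 tilt 0.01 open 0.0439 F [ 0.1 -0.  -0.7] t 31.25 j [-17.  33. -12.   0. -46. 100.]
to [ 0.5735 -0.372   0.004 ] unspun [-0.04  0.09 -0.04] | after spin [-0.04  0.09 -0.04] spin rad -0.0036
```

Call:
move_arm --commands '[[[0,0,0,0],[0,0,0,0],[0,0,0,0],[0,0,0,0],[0,0,0,0]]]' --jaw 1

```text
clock: 31.75
tool_pos: [0.5726, -0.3722, 0.0038]
orientation: [75.1, 90.0, -21.3]
force: [-0.3, 0.0, 0.3]
opening: 0.0172
```

Call:
move_arm --commands '[[[-1,0,0,0],[-2,0,0,0],[-3,0,0,0],[-4,0,0,0],[-4,0,0,0],[-5,0,0,0],[-5,0,0,0],[-2,0,0,0]]]'

```text
clock: 32.55
tool_pos: [0.5735, -0.3731, 0.2707]
orientation: [68.1, 89.5, -28.3]
force: [-0.6, 0.1, -1.7]
opening: 0.017
```

Call:
move_arm --commands '[[[0,0,0,-0.12],[0,0,0,-0.12],[0,0,0,-0.116],[0,0,0,0]]]'

```text
clock: 32.95
tool_pos: [0.572, -0.3719, 0.264]
orientation: [-171.9, 90.0, 112.2]
force: [0.2, 0.3, -1.9]
opening: 0.017
```

```bash
sed -i 's/(q\[:,1\]>-.06)/(q[:,1]>-.18)/; s/^r=np.hypot/print("n",len(h)); r=np.hypot/' droop.py; python3 droop.py; python3 go.py .68 .24 .27 -76
python3 - <<'E'
from h import *
im,d,K,T=grab('scene');P=cloud(d,K,T);A=Ttool()
q=(P.reshape(-1,3)-A[:3,3])@A[:3,:3]; m=(np.abs(q[:,2])<.022)&(np.abs(q[:,1])<.17)&(q[:,0]>.01)&(P.reshape(-1,3)[:,2]>.04)
q=q[m]
for a in np.arange(.01,.19,.02):
    s=q[(q[:,0]>a)&(q[:,0]<=a+.02)]
    if len(s): print(round(a,2),len(s),np.median(s,0).round(4))
E
```

```text
256
n 256
0.0 13 [ 0.0089 -0.0001  0.002 ] angle from vertical -0.4
0.02 65 [ 0.0244 -0.0066  0.0009] angle from vertical -11.6
0.04 85 [ 0.039  -0.0116 -0.0003] angle from vertical -13.9
0.06 77 [ 0.0637 -0.0199 -0.0011] angle from vertical -15.5
0.1 6 [ 0.0898 -0.0295  0.0054] angle from vertical -16.8
0.14 10 [ 0.1276 -0.0469 -0.0024] angle from vertical -19.1
tcp [ 0.5722 -0.372   0.2639] alpha -76.15 tilt 0.02 open 0.0173 F [ 0.7 -0.8 -2.2] t 33.0 j [-17.  20.   5.  -0. -75. 121.]
to [0.68 0.24 0.27] unspun [ -0.59  25.11 -56.84] | after spin [ -0.59  25.27 -56.77] spin rad -0.0027
0.01 27 [ 0.0244 -0.0078 -0.004 ]
0.03 47 [ 0.0384 -0.016  -0.0067]
0.05 99 [ 0.0616 -0.0241 -0.01  ]
0.07 68 [ 0.0793 -0.0274 -0.0136]
0.09 54 [ 0.1006 -0.0365 -0.0161]
0.11 54 [ 0.1198 -0.0446 -0.0164]
0.13 21 [ 0.1366 -0.049  -0.0114]
```

Call:
move_arm --commands '[[[0,0,-2,0],[0,0.5,-4,0],[0,0.5,-4.3,0],[0,0.5,-4.3,0],[0,0.5,-4.3,0],[0,0.5,-4.3,0],[0,0.5,-4.3,0],[0,0.5,-4.3,0]]]'

```text
clock: 33.85
tool_pos: [0.5289, -0.0535, 0.264]
orientation: [92.5, 90.0, 16.3]
force: [0.8, 0.1, -1.5]
opening: 0.0171
```

Call:
move_arm --commands '[[[0,0.5,-4.3,0],[0,0.5,-4.3,0],[0,0.5,-4.3,0],[0,0.5,-4.3,0],[0,0.5,-4,0],[0,0.5,-2,0],[0,0,0,0],[0,0,0,0]]]'

```text
clock: 34.65
tool_pos: [0.5023, 0.1775, 0.2636]
orientation: [-57.6, 90.0, -133.7]
force: [-1.0, -0.1, -2.4]
opening: 0.0173
```

```bash
python3 go.py .694 .233 .265 -76
```

```text
tcp [0.5023 0.1775 0.2636] alpha -76.05 tilt 0.02 open 0.0173 F [-1.  -0.1 -2.4] t 34.65 j [ 41.   6. -14.   0. -70.  63.]
to [0.694 0.233 0.265] unspun [-0.14 19.94 -0.76] | after spin [-0.14 19.94 -0.74] spin rad -0.001
```

Call:
move_arm --commands '[[[0,2,-0.4,0],[0,3.4,-0.4,0],[0,4,0,0],[0,4,0,0],[0,3.5,0,0],[0,2,0,0],[0,1,0,0],[0,0,0,0]]]'

```text
clock: 35.45
tool_pos: [0.6944, 0.232, 0.2625]
orientation: [-72.0, 89.9, -148.1]
force: [-0.3, -0.4, -1.7]
opening: 0.0171
```

```bash
python3 go.py .694 .233 .265 -76; python3 droop.py
python3 - <<'E'
from h import *
im,d,K,T=grab('wrist'); im2,_,_,_=grab('scene'); save('w13.png',np.hstack([cv2.resize(im[:300],(480,225)),cv2.resize(im2[120:310,270:450],(213,225))]))
E
```

```text
tcp [0.6944 0.232  0.2625] alpha -76.15 tilt 0.1 open 0.0171 F [-0.3 -0.4 -1.7] t 35.45 j [ 34.  25.  12.  -0. -77.  70.]
to [0.694 0.233 0.265] unspun [-0.25 -0.01 -0.11] | after spin [-0.25 -0.01 -0.11] spin rad -0.0026
1265
n 1265
0.0 13 [0.0083 0.0014 0.0018] angle from vertical 4.8
0.02 64 [ 0.0245 -0.0054  0.0015] angle from vertical -9.5
0.04 92 [ 0.0397 -0.0106 -0.    ] angle from vertical -12.5
0.06 69 [ 0.0642 -0.0188 -0.0013] angle from vertical -14.6
0.08 18 [ 0.0818 -0.0246  0.0003] angle from vertical -15.3
0.12 233 [ 1.154e-01  6.090e-02 -1.000e-04] angle from vertical 26.3
0.14 458 [ 0.1349  0.0392 -0.    ] angle from vertical 15.3
0.16 305 [0.162  0.0075 0.    ] angle from vertical 2.5
0.18 13 [ 0.1734 -0.0088 -0.0002] angle from vertical -2.8
```

View pics/w13.png

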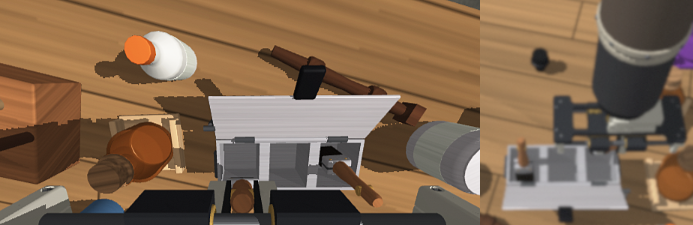

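The handle is aligned over the +y compartment at crop (241,195). Lowering it.

Call:
move_arm --commands '[[[1.5,0,0,0],[2,0,0,0],[2,0,0,0],[1.5,0,0,0],[1.2,0,0,0],[1,0,0,0],[0.5,0,0,0],[0,0,0,0]]]'

```text
clock: 36.4
tool_pos: [0.6935, 0.2331, 0.166]
orientation: [-71.0, 90.0, -147.0]
force: [-0.3, 0.6, -1.8]
opening: 0.0177
```

Call:
move_arm --commands '[[[0.2,0,0,0],[0.2,0,0,0],[0.2,0,0,0],[0,0,0,0]]]'

```text
clock: 36.8
tool_pos: [0.6936, 0.2331, 0.1605]
orientation: [-112.5, 90.0, 171.5]
force: [-0.4, 0.2, -1.2]
opening: 0.0173
```

```bash
python3 go.py
```

```text
tcp [0.6936 0.2331 0.1605] alpha -76.01 tilt 0.01 open 0.0173 F [-0.4  0.2 -1.2] t 36.8 j [ 34.  28.   4.  -0. -66.  70.]
```

Call:
move_arm --commands '[[[0.2,0,0,0],[0.2,0,0,0],[0.1,0,0,0],[0,0,0,0]]]'

```text
clock: 37.2
tool_pos: [0.6936, 0.233, 0.1554]
orientation: [-72.7, 90.0, -148.7]
force: [0.5, -0.2, -1.9]
opening: 0.0174
```

```bash
python3 go.py
```

```text
tcp [0.6936 0.233  0.1554] alpha -76.01 tilt 0.02 open 0.0174 F [ 0.5 -0.2 -1.9] t 37.2 j [ 34.  28.   3.  -0. -65.  70.]
```

Call:
move_arm --commands '[[[0.2,0,0,0],[0.2,0,0,0],[0.2,0,0,0],[0,0,0,0]]]'

```text
clock: 37.6
tool_pos: [0.695, 0.2336, 0.1509]
orientation: [93.2, 89.8, 17.2]
force: [1.2, 0.5, 3.7]
opening: 0.0171
```

```bash
python3 go.py; python3 droop.py | head -6
```

```text
tcp [0.695  0.2336 0.1509] alpha -75.98 tilt 0.18 open 0.0171 F [1.2 0.5 3.7] t 37.6 j [ 34.  29.   3.   0. -64.  70.]
2082
n 2082
0.0 10 [ 0.0091 -0.0001  0.0009] angle from vertical -0.3
0.02 62 [ 0.0245 -0.0065  0.0015] angle from vertical -11.3
0.04 1509 [ 0.0255  0.0328 -0.    ] angle from vertical 44.4
0.06 393 [ 0.0561 -0.0051 -0.0003] angle from vertical -4.5
```

Call:
move_arm --commands '[[[-0.2,-0.7,0,0],[-0.2,-0.7,0,0],[-0.17,-0.7,0,0],[-0.13,-0.7,0,0],[-0.1,-0.7,0,0],[0,-0.6,0,0],[0,0,0,0]]]'

```text
clock: 38.35
tool_pos: [0.6544, 0.2234, 0.1597]
orientation: [97.3, 89.8, 21.3]
force: [1.3, 1.0, 7.2]
opening: 0.0171
```

```bash
python3 go.py; python3 droop.py | head -9
```

```text
tcp [0.6544 0.2234 0.1597] alpha -75.98 tilt 0.18 open 0.0171 F [1.3 1.  7.2] t 38.35 j [ 35.  24.  -2.   0. -63.  69.]
3855
n 3855
0.0 74 [0.0083 0.0037 0.0009] angle from vertical 12.8
0.02 221 [0.0226 0.0017 0.0008] angle from vertical 3.1
0.04 210 [ 0.041   0.0007 -0.0001] angle from vertical 0.8
0.06 259 [ 0.0634  0.0117 -0.0004] angle from vertical 9.3
0.08 2394 [ 0.0395  0.0689 -0.    ] angle from vertical 55.4
0.1 602 [0.0196 0.0921 0.    ] angle from vertical 73.3
0.12 53 [ 0.1215 -0.0087 -0.0002] angle from vertical -3.8
```

Call:
move_arm --commands '[[[0,-0.5,0,0],[0,-0.5,0,0],[0,0,0,0]]]'

```text
clock: 38.7
tool_pos: [0.6451, 0.2211, 0.1601]
orientation: [95.6, 89.8, 19.6]
force: [0.4, 0.3, 8.9]
opening: 0.0168
```

```bash
python3 go.py; python3 droop.py | head -10
```

```text
tcp [0.6451 0.2211 0.1601] alpha -75.97 tilt 0.22 open 0.0168 F [0.4 0.3 8.9] t 38.7 j [ 35.  24.  -4.   0. -63.  69.]
4244
n 4244
0.0 79 [0.008  0.0047 0.001 ] angle from vertical 16.3
0.02 263 [0.0221 0.0036 0.0007] angle from vertical 6.8
0.04 239 [0.0411 0.0038 0.0001] angle from vertical 4.4
0.06 185 [ 0.0632  0.0035 -0.0005] angle from vertical 2.8
0.08 1899 [ 0.0495  0.0667 -0.    ] angle from vertical 49.2
0.1 1470 [2.130e-02 1.001e-01 1.000e-04] angle from vertical 73.7
0.12 64 [ 0.1227 -0.001  -0.0003] angle from vertical -0.4
0.14 45 [ 0.1404 -0.0026  0.0002] angle from vertical -1.0
```

Near upright (about 3°) and in contact. Release.

Call:
move_arm --commands '[[[-0.15,0,0,0],[0,0,0,0]]]'

```text
clock: 38.95
tool_pos: [0.6446, 0.2209, 0.1602]
orientation: [97.0, 89.9, 21.0]
force: [1.0, -0.0, 6.3]
opening: 0.0175
```

Call:
move_arm --commands '[[[0,0,0,0],[0,0,0,0],[0,0,0,0],[-1,0,0,0],[-3,0,0,0],[-4,0,0,0],[-4,0,0,0],[0,0,0,0]]]' --jaw 4.4

```text
clock: 39.75
tool_pos: [0.6468, 0.2215, 0.2869]
orientation: [98.6, 89.4, 22.6]
force: [0.8, -1.1, 0.5]
opening: 0.044
```

Call:
move_arm --commands '[[[0,-4,0,0],[0,-4,0,0],[0,-4,0,0],[0,-4,0,0],[0,0,0,0],[0,0,0,0]]]'

```text
clock: 40.35
tool_pos: [0.4886, 0.1821, 0.2805]
orientation: [114.6, 89.9, 38.6]
force: [0.1, -0.2, -0.2]
opening: 0.044
```

```bash
python3 go.py
python3 - <<'E'
from h import *
im,d,K,T=grab('wrist'); im2,d2,K2,T2=grab('scene'); im3,d3,K3,T3=grab('top')
P=cloud(d3,K3,T3); P2=cloud(d2,K2,T2)
for n,(x,y) in(('st1',(.4435,.334)),('st2',(.618,.389))):
    for Q in(P,P2):
        q=Q[(np.hypot(Q[...,0]-x,Q[...,1]-y)<.03)&(Q[...,2]>.16)&(Q[...,2]<.19)]
        print(n,len(q),np.median(q,0) if len(q) else '')
q=P2[(P2[...,0]>.7)&(P2[...,0]<.85)&(P2[...,1]>.06)&(P2[...,1]<.27)&(P2[...,2]>.12)&(P2[...,2]<.22)];print('lid',len(q),q.max(0))
print('top diff bystanders via old/new')
o=np.load('top.npz')['im'].astype(int)
for n,(u0,u1,v0,v1) in dict(varnish=(350,390,118,162),sander=(408,445,132,172),spindle=(266,348,114,138),driver=(262,276,203,265),mug=(174,208,216,258)).items(): print(n,(np.abs(o[v0:v1,u0:u1]-im3[v0:v1,u0:u1]).max(2)>50).mean().round(3))
save('f.png',np.vstack([np.hstack([cv2.resize(im,(400,250)),cv2.resize(im2[150:310,230:486],(400,250))]),cv2.resize(im3[90:270,150:470],(800,340))[:, :]]))
E
```

```text
tcp [0.4886 0.1821 0.2805] alpha -75.96 tilt 0.14 open 0.044 F [ 0.1 -0.2 -0.2] t 40.35 j [ 42.   4. -14.   0. -72.  62.]
st1 0 
st1 213 [0.45046213 0.33153781 0.17218463]
st2 134 [0.61693172 0.38767112 0.17181906]
st2 273 [0.62366274 0.38677487 0.17230919]
lid 1314 [0.80819085 0.26966812 0.18354623]
top diff bystanders via old/new
varnish 0.0
sander 0.0
spindle 0.404
driver 0.185
mug 0.526
```

View pics/f.png

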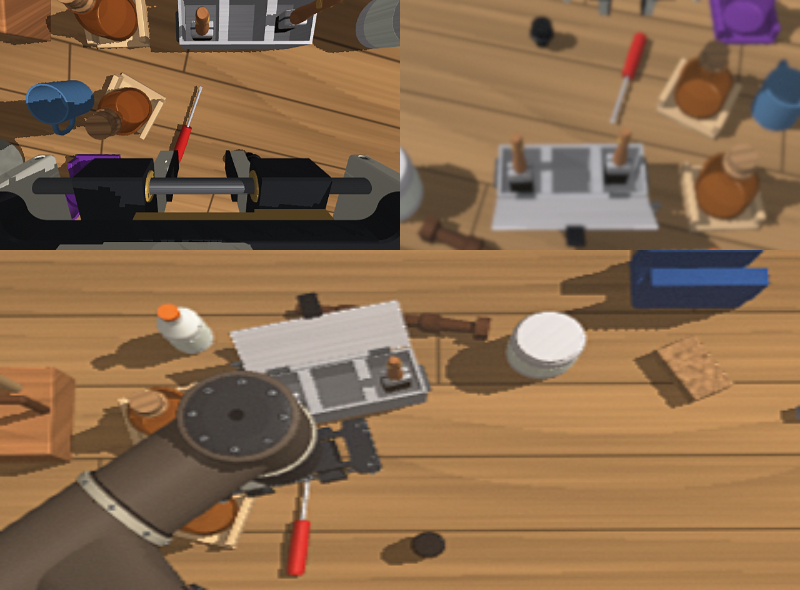

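Both brushes stand upright in the end compartments, at (520,165) and (620,160) in the scene view. Both stoppers are seated, the lid is open and the bystanders are in place. The spindle, driver and mug pixel differences are just lid or arm occlusion. Handing in.

```bash
python3 -c "
from h import *; print(close_job())"
```

```text
the job is handed in; nothing more can be done
None
```

I finished the job and handed it in after about 40 s on the robot's clock; no verdict was reported.

- **Lid:** I flipped it up by its tab and released it at about vertical. It sprang fully open, and at the end its highest point measured about 184 mm with the lid leaning back, the same as just after release.
- **Brushes:** I saw only two on the bench, so I looked for no third. I pinched each by its rivet, lowered it into an end compartment until it touched the floor, then swung it to within about 3° of upright before letting go. The last pictures show both standing.
- **Stoppers:** Both cork stoppers are in the amber jars. Their heads measure 172 mm above the bench, which is the height for fully home, and each was centred to about 2 mm in the wrist camera after release.
- **Checks that disagreed:**
  - The top and scene cameras differed by up to about 7 mm on positions, so I relied on the wrist camera at close range.
  - The final picture comparison showed no change at the varnish tin and sanding block. It flagged the spindle, screwdriver and mug, where the open lid and the arm blocked the view. They looked unmoved in the final pictures, but I didn't measure their positions.

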